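# Hotplate changeover on the modeller's bench

### The job

Change the hotplate over for a painting session: slide the lidded saucepan off the heating mark onto the empty rest mark, then slide the kettle onto the middle of the heating mark in its place, without lifting either of them off the plate, and after that turn the controller's dial fully clockwise. Also stand every loose paint jar from the left side of the bench upright in a neat row on the warming shelf, each in the middle of a marked place of its own, in any order. Leave the other things on the bench where they are.

Things in the scene. Friction and masses are not known exactly. Their poses are not given: they have to be found in the camera images.
- heat_mark (a point): centre of the heating mark, a painted white double ring (124 mm across) in the middle of the hotplate's flat top, 30 mm above the bench. Axes as the hotplate's: y runs along its length through all three marks, x across it to the shelf side. The fixed hotplate's top is 170 by 390 mm, flat (friction about 0.35); a rail 6 mm thick, 12 mm high runs along its front edge (82 mm from here) and both ends (192 mm from here)
- rest_a_mark (a point): centre of the rest mark on which the kettle stands at the start: a white single ring, 120 mm in diameter, flat on the hotplate's top, 130 mm from the heating mark along the hotplate's length (to either side)
- rest_b_mark (a point): centre of the empty rest mark: the same ring at the other end of the hotplate, 130 mm from the heating mark
- pan_center (a point): the lidded steel saucepan, at its axis half-way up (30 mm above its flat underside). 110 mm in diameter, lid rim 116 mm; the lid is fixed on, its top 59 mm above the underside. 0.37 to 0.7 kg. z up; a stick handle (18 mm wide, 10 mm thick, 42 mm above the underside) runs out along -x to 135 mm from the axis
- pan_knob (a point): gripping point of the saucepan's round black lid knob, on the axis, 82 mm above the pan's underside; the knob is 32 mm in diameter and spans 65 to 93 mm above the underside; it can be gripped from above in any direction
- kettle_center (a point): the small copper kettle, at its axis half-way up (30 mm above its flat underside). Base 102 mm in diameter, narrowing to 56 mm at 57 mm height. 0.33 to 0.63 kg. z up; its spout points to -x and reaches 74 mm from the axis
- kettle_handle (a point): middle of the kettle's fixed overhead wooden grip, on the axis, 100 mm above the underside: a bar 78 mm long along the kettle's x, 14 mm wide (y) and 16 mm high, with 27 mm free below it; grip it from above across its width (along y)
- dial (a joint): angle of the dial on the power controller, rad: 0 fully anticlockwise, 1.5 fully clockwise (seen from above) at its stop; starts between 0 and 0.3; stays where it is left (about 0.05 N m friction)
- dial_grip (a point): the dial's gripping point: on its upright turning axis, 67 mm above the bench. The dial's grip is an upright black bar 52 mm long (its own x), 12 mm wide (y), from 54 to 78 mm above the bench, on top of a fixed grey controller box (80 x 110 x 45 mm) that stands on the bench left of the hotplate. The axes turn with the dial, z up
- slot0 (a point): centre of marked place 0 (a ring 58 mm across) on the warming shelf's top, 60 mm above the bench; the five places lie in a row along the hotplate's y, 66 mm apart, 125 mm from the marks' line towards +x, place 0 at the +y end. The shelf is a plain aluminium board, 90 by 390 mm, no rim or roof. Axes as the hotplate's
- slot1 (a point): centre of marked place 1 (a ring 58 mm across) on the warming shelf's top, 60 mm above the bench; the five places lie in a row along the hotplate's y, 66 mm apart, 125 mm from the marks' line towards +x, place 0 at the +y end. The shelf is a plain aluminium board, 90 by 390 mm, no rim or roof. Axes as the hotplate's
- slot2 (a point): centre of marked place 2 (a ring 58 mm across) on the warming shelf's top, 60 mm above the bench; the five places lie in a row along the hotplate's y, 66 mm apart, 125 mm from the marks' line towards +x, place 0 at the +y end. The shelf is a plain aluminium board, 90 by 390 mm, no rim or roof. Axes as the hotplate's
- slot3 (a point): centre of marked place 3 (a ring 58 mm across) on the warming shelf's top, 60 mm above the bench; the five places lie in a row along the hotplate's y, 66 mm apart, 125 mm from the marks' line towards +x, place 0 at the +y end. The shelf is a plain aluminium board, 90 by 390 mm, no rim or roof. Axes as the hotplate's
- slot4 (a point): centre of marked place 4 (a ring 58 mm across) on the warming shelf's top, 60 mm above the bench; the five places lie in a row along the hotplate's y, 66 mm apart, 125 mm from the marks' line towards +x, place 0 at the +y end. The shelf is a plain aluminium board, 90 by 390 mm, no rim or roof. Axes as the hotplate's
- jar0_center (a point): loose paint jar (all alike): round glass jar with a cap, 52 mm in diameter, 75 mm high, 0.13 kg, the point on its axis half-way up (37.5 mm above its underside); z up. None if this jar is absent in this run
- jar1_center (a point): loose paint jar (all alike): round glass jar with a cap, 52 mm in diameter, 75 mm high, 0.13 kg, the point on its axis half-way up (37.5 mm above its underside); z up. None if this jar is absent in this run
- jar2_center (a point): loose paint jar (all alike): round glass jar with a cap, 52 mm in diameter, 75 mm high, 0.13 kg, the point on its axis half-way up (37.5 mm above its underside); z up. None if this jar is absent in this run
- jar3_center (a point): loose paint jar (all alike): round glass jar with a cap, 52 mm in diameter, 75 mm high, 0.13 kg, the point on its axis half-way up (37.5 mm above its underside); z up. None if this jar is absent in this run
- jar4_center (a point): loose paint jar (all alike): round glass jar with a cap, 52 mm in diameter, 75 mm high, 0.13 kg, the point on its axis half-way up (37.5 mm above its underside); z up. None if this jar is absent in this run
- hull: bystander: green model hull, 170 x 124 x 45 mm, right of the robot; origin under its centre
- turret: bystander: green model turret, 90 mm across, beyond the hotplate; origin under its centre
- squeeze_bottle: bystander: clear squeeze bottle, 60 mm across, 150 mm tall, beyond the hotplate; origin under its centre
- decal_box: bystander: small closed cardboard box, 100 x 70 x 35 mm, right of the hotplate; origin under its centre
- cup: bystander: small open steel palette cup, 64 mm across, 22 mm high, standing among the paint jars; origin under its centre
There are look-alikes about, which are no part of the job. Of the things that look like the part that bears pan_center, the smaller one is meant.

How it is judged (in metres and radians):
On the way, in this order (a step that is already met when the one before it is completed fails the run):
1. the saucepan stands on the empty rest mark (horizontal distance between pan_center and rest_b_mark below 0.015 m), for 0.2 s.
2. the kettle stands on the heating mark, the saucepan still on its rest mark (horizontal distance between kettle_center and heat_mark below 0.015 m and horizontal distance between pan_center and rest_b_mark below 0.05 m), for 0.2 s.
3. the dial is turned fully clockwise (value of joint dial above 1.35 rad), for 0.2 s.
At the end, for the whole second after the job is handed in: The saucepan stands within 15 mm of the middle of the rest mark that was empty, the kettle within 15 mm of the middle of the heating mark, both upright on the plate; the dial is at 1.35 rad or more; every jar present stands upright on the shelf within 15 mm of the middle of a marked place (horizontal distance between pan_center and rest_b_mark below 0.015 m and horizontal distance between kettle_center and heat_mark below 0.015 m and z of each of pan_center, kettle_center in the frame of heat_mark below 0.036 m and angle between each of pan_center, kettle_center's own z axis and vertical below 0.1 rad and value of joint dial above 1.35 rad and (horizontal distance between jar0_center and slot0 below 0.015 m or horizontal distance between jar0_center and slot1 below 0.015 m or horizontal distance between jar0_center and slot2 below 0.015 m or horizontal distance between jar0_center and slot3 below 0.015 m or horizontal distance between jar0_center and slot4 below 0.015 m) and angle between each of jar0_center, jar1_center, jar2_center, jar3_center, jar4_center's own z axis and vertical below 0.12 rad and z of jar0_center in the frame of heat_mark between 0.06 and 0.075 m and (horizontal distance between jar1_center and slot0 below 0.015 m or horizontal distance between jar1_center and slot1 below 0.015 m or horizontal distance between jar1_center and slot2 below 0.015 m or horizontal distance between jar1_center and slot3 below 0.015 m or horizontal distance between jar1_center and slot4 below 0.015 m) and z of jar1_center in the frame of heat_mark between 0.06 and 0.075 m and (horizontal distance between jar2_center and slot0 below 0.015 m or horizontal distance between jar2_center and slot1 below 0.015 m or horizontal distance between jar2_center and slot2 below 0.015 m or horizontal distance between jar2_center and slot3 below 0.015 m or horizontal distance between jar2_center and slot4 below 0.015 m) and z of jar2_center in the frame of heat_mark between 0.06 and 0.075 m and (horizontal distance between jar3_center and slot0 below 0.015 m or horizontal distance between jar3_center and slot1 below 0.015 m or horizontal distance between jar3_center and slot2 below 0.015 m or horizontal distance between jar3_center and slot3 below 0.015 m or horizontal distance between jar3_center and slot4 below 0.015 m) and z of jar3_center in the frame of heat_mark between 0.06 and 0.075 m and (horizontal distance between jar4_center and slot0 below 0.015 m or horizontal distance between jar4_center and slot1 below 0.015 m or horizontal distance between jar4_center and slot2 below 0.015 m or horizontal distance between jar4_center and slot3 below 0.015 m or horizontal distance between jar4_center and slot4 below 0.015 m) and z of jar4_center in the frame of heat_mark between 0.06 and 0.075 m); the robot touches nothing.
It fails at once if the saucepan is lifted off the hotplate (10 mm or more) (z of pan_center in the frame of heat_mark above 0.04 m).
It fails at once if the kettle is lifted off the hotplate (10 mm or more) (z of kettle_center in the frame of heat_mark above 0.04 m).
It fails at once if a bystander is moved by more than 40 mm (distance of any of hull, turret, squeeze_bottle, decal_box, cup from where it was at the start of the episode above 0.04 m).
Of jar0, jar1, jar2, jar3, jar4 only 3 to 5 are there at a start; the rules pass over those that are not, and their reading is None.
At some moment in a run one of pan, kettle may be knocked a few centimetres aside while the robot is not near it.
It also fails if it takes over 210 s, if anything falls off the work surface, if the arm or the gripper's body presses on something with over 40 N, if the wrist force passes 120 N, or if a joint passes its speed limit or range.

### The arm

A 7-joint arm with a two-finger parallel gripper is mounted at the origin on the work surface. World frame = base frame: x ahead of the robot, y to its left, z up, the work surface at z = 0. Lengths are in mm, angles in rad, forces in N, time in s.
With the tool pointing down it reaches from about 425 to 800 mm from the base axis. Payload 8.3 kg.
Tool frame: the origin (TCP) lies at the very end of the fingers, on their centre line; the grasp point (between the pads) lies 19 mm behind it; z points along the fingers, y is the line along which they close (so a half turn about z gives the same grasp; the last joint's range is limited). The gripper opens to 85 mm and grips with 20 to 120 N. Pads are 22 mm wide; open, the fingers measure 114 mm over their backs; the gripper's body (76 mm by 85 mm) begins 54 mm behind the grasp point. The pads swing forward as they close: fully open they stand 13 mm farther back than shut.
Start: joints at [1.125, 0.383, 0.016, 1.37, -0.006, 1.388, -0.046], TCP at [233.485, -579.728, 197.679] pointing down, gripper open.
Joint ranges: [-2.95, 2.95], [-0.25, 2.06], [-1.52, 1.56], [0.18, 2.33], [-1.44, 4.58], [0.02, 2.06], [-3.01, 3.01]. Speed limits (rad/s): [2.39, 2.39, 3.01, 3.01, 3.14, 3.14, 3.14].

### API

Orientations are given as a unit quaternion [w, x, y, z].
In Python, from plant import manip gives the robot as it stands. The module is installed in compiled form; this text tells all that it offers.
- The arm moves only by the shell command python3 -m pendant 'ROWS' [FORCE]. ROWS is a JSON object of lists of equal length, an entry for each row: "dp": the shift along the tool's x, y, z in m, a list of three; "rot": the turn, a rotation vector about the tool's x, y, z in rad, a list of three; "jaw": the opening, from 0 (shut) to 1 (fully open). A call has exactly 5 rows; each row is the pose to reach, as a shift and turn from the pose commanded when the call began, along the tool's axes at that moment; what a row does not reach only later rows make up. A row lasts 1/12 s, in which the tool goes at most 41.7 mm and 7.16 degrees, less where a joint would pass 70% of its speed; a pose out of reach is approached as far as the arm can. A call with a gripper value outside its range is refused whole. The fingers move at their own pace and stop on an object; FORCE is the grip in N (left out, the last holds). Time passes only in rows, so rows that repeat a pose let the fingers close, or fill a call up. It gives the time, the measured TCP pose, the force, the opening and the grip force at its end, in the units of the state.
- manip.observe(): the state, without advancing time (a new reading comes with each control period).
- manip.grab_frame(name): name is "scene" or "side" or "wrist"; returns the picture (384x512x3 uint8, red, green, blue); there is no depth.
- manip.get_calibration(name): a dict with "fx", "fy", "cx", "cy" (pixels), "R" (3x3) and "t" (3): a world point X has camera coordinates R X + t. Camera axes: x right, y down, z forward; pixel columns grow to the right and rows downward; lengths in mm; the calibration is good to about 2 mm. A picture is of the moment at which its call begins: read the wrist's pose just before it. get_calibration takes no time and is no camera call; for the wrist camera it gives the pose at the moment of the call.
- manip.sign_off(): hands the job in; it is judged then, once.
Trained networks look in the newest picture that a camera, given by its name, has taken for a name from the list of things; names that differ only in an ending like _2 or _b are one class to them, and where a whole thing is asked for, a point or a joint stands for the part that bears it (a point fixed in the world has none). Each returns a list of dicts, best first, with "conf" (0 to 1); they miss things now and then, are a little off and sometimes report something else, mostly with a low value. They report only what shows in the picture. A call takes as long as a camera call. They do not tell look-alikes from the thing itself.
- manip.find_in(thing, camera): "point" ([x, y, z] in mm, in world coordinates, good to about 4 mm: the middle of the surface that is visible of it).
The state is a dict: "clock": time; "joint_positions": joint angles; "qvel": joint speeds; "joint_efforts": joint torques, N m; "position": TCP position; "eef_rot": TCP orientation; "ft_force": force on the tool from outside, world axes, zero at the start; "wrist_torque": the same for the moment, N m; "width": finger opening in mm; "grasp_force": force on a finger pad.
Only numpy, scipy, OpenCV 4.12 (cv2) and the standard library are available. Lean on these libraries where they do the work, as an engineer would, in place of code of your own. Each camera call takes 0.05 s, during which the arm holds its last target. There are 200 camera calls.

## Working session

There is one attempt and no reset: what is moved stays moved. The work goes in short steps, Python scripts to look and compute and a shell command to move; the robot and the scene stay as the last step left them, time stands still between calls to the robot, and variables do not carry over. Pictures are saved under pics/ and viewed, at most 14 in all, crops included, and the job is handed in when it is done.

```bash
mkdir -p pics; python3 - <<'E'
from plant import manip
import cv2,numpy as np
s=manip.observe(); print({k:np.round(v,3).tolist() for k,v in s.items()})
a=manip.grab_frame("scene");b=manip.grab_frame("side")
cv2.imwrite("pics/scene0.png",a[:,:,::-1]);cv2.imwrite("pics/side0.png",b[:,:,::-1])
for c in("scene","side"):
  k=manip.get_calibration(c); R=np.array(k["R"]);print(c,k["fx"],k["cx"],k["cy"],(-R.T@np.array(k["t"])).round(),R[2].round(2))
  for t in ["pan_center","pan_knob","kettle_center","kettle_handle","jar0_center","dial_grip","heat_mark","rest_a_mark","slot0","slot4","cup"]:
    print(t,[(np.round(d["point"]).tolist(),round(d["conf"],2)) for d in manip.find_in(t,c)][:8])
E
```

```text
{'clock': 0.0, 'joint_positions': [1.125, 0.384, 0.016, 1.371, -0.006, 1.388, -0.046], 'qvel': [0.0, 0.0, -0.001, -0.0, 0.001, 0.001, -0.0], 'joint_efforts': [-0.001, -62.761, 0.844, -37.182, 0.016, 0.014, -0.0], 'position': [233.251, -579.228, 196.662], 'eef_rot': [-0.001, 0.982, 0.19, -0.0], 'ft_force': [-0.294, -0.0, 0.864], 'wrist_torque': [0.066, -0.052, -0.021], 'grasp_force': 0.0, 'width': 85.548}
scene 499.95465919528243 248.64960700741244 194.93552801959893 [1467. -430. 1079.] [-0.68  0.25 -0.69]
pan_center [([526.0, -168.0, 91.0], 0.86), ([218.0, 348.0, 80.0], 0.8), ([429.0, 145.0, 54.0], 0.75)]
pan_knob [([521.0, -165.0, 89.0], 0.94), ([220.0, 350.0, 84.0], 0.71), ([505.0, -288.0, 31.0], 0.28)]
kettle_center [([523.0, -36.0, 78.0], 0.84), ([346.0, -472.0, 43.0], 0.62)]
kettle_handle [([524.0, -36.0, 85.0], 0.95)]
jar0_center [([792.0, -100.0, 28.0], 0.74)]
dial_grip [([661.0, 242.0, 66.0], 0.56)]
heat_mark [([612.0, -192.0, 60.0], 0.89)]
rest_a_mark [([528.0, -66.0, 29.0], 0.71), ([523.0, -168.0, 86.0], 0.56), ([786.0, 90.0, 90.0], 0.26)]
slot0 [([616.0, -190.0, 61.0], 0.7
[... 169 characters left out ...]
8.0, 393.0, 15.0], 0.73), ([618.0, -190.0, 64.0], 0.6)]
side 415.4951559610651 258.87650584653494 193.85186796545028 [ 300.  874. 1199.] [ 0.12 -0.65 -0.75]
pan_center [([498.0, -145.0, 89.0], 0.6), ([195.0, 385.0, 78.0], 0.59)]
pan_knob [([196.0, 385.0, 81.0], 0.78), ([497.0, -145.0, 88.0], 0.71), ([330.0, -451.0, 44.0], 0.27)]
kettle_center [([494.0, -8.0, 80.0], 0.79)]
kettle_handle [([420.0, 390.0, 10.0], 0.37)]
jar0_center [([331.0, -444.0, 48.0], 0.7)]
dial_grip [([655.0, 248.0, 63.0], 0.52)]
heat_mark [([587.0, -109.0, 44.0], 0.8)]
rest_a_mark []
slot0 [([586.0, -111.0, 40.0], 0.56)]
slot4 [([586.0, -111.0, 40.0], 0.56)]
cup [([420.0, 389.0, 13.0], 0.67), ([590.0, -108.0, 42.0], 0.2)]
```

View pics/scene0.png

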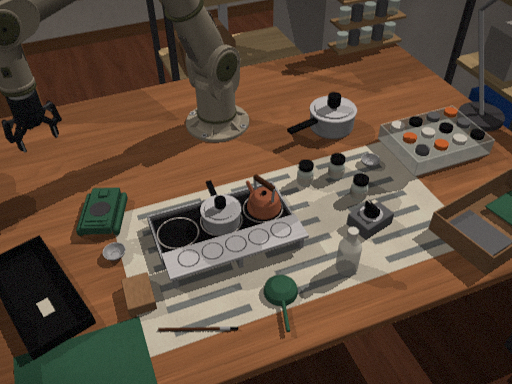

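View pics/side0.png

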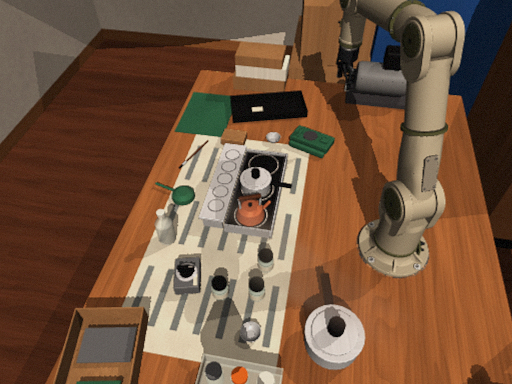

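```bash
cat > h.py <<'E'
from plant import manip
import cv2,numpy as np
from scipy.spatial.transform import Rotation as Ro
def cal(c):
    k=manip.get_calibration(c);return k,np.array(k["R"]),np.array(k["t"])
def onplane(px,z,C):
    k,R,t=C;o=-R.T@t;d=R.T@np.array([(px[0]-k["cx"])/k["fx"],(px[1]-k["cy"])/k["fy"],1]);return (o+d*(z-o[2])/d[2])
def tri(obs):
    A=np.zeros((3,3));b=np.zeros(3)
    for px,C in obs:
        k,R,t=C;o=-R.T@t;d=R.T@np.array([(px[0]-k["cx"])/k["fx"],(px[1]-k["cy"])/k["fy"],1]);d/=np.linalg.norm(d)
        P=np.eye(3)-np.outer(d,d);A+=P;b+=P@o
    X=np.linalg.solve(A,b);return X
def proj(X,C):
    k,R,t=C;p=R@np.array(X)+t;return np.array([k["fx"]*p[0]/p[2]+k["cx"],k["fy"]*p[1]/p[2]+k["cy"]])
def rot():
    s=manip.observe();q=s["eef_rot"];return Ro.from_quat([q[1],q[2],q[3],q[0]]),np.array(s["position"]),s
def move(target,yaw=None):
    """tool-frame dp (m), turn about tool z so that tool y axis has world heading yaw (mod pi); tool down"""
    R,p,s=rot();M=R.as_matrix();d=M.T@(np.array(target)-p)/1000
    h=np.arctan2(M[1,1],M[0,1]); out=[np.round(d,4).tolist()]
    if yaw is not None:
        e=(h-yaw+np.pi/2)%np.pi-np.pi/2   # rot about tool z (down) by +e lowers heading by e
        a=np.cross(M[:,2],[0,0,-1]); out+=[np.round(M.T@a,3).tolist(),round(e,3)]
    print("pos",p.round(1),"head",round(h,3),"->",out,"t",s["clock"],"w",round(s["width"],1),"j7",round(s["joint_positions"][6],2),"F",np.round(s["ft_force"],1))
    return d
def snap(c,name):
    C=cal(c);f=manip.grab_frame(c);np.save("pics/"+name,f);import pickle;pickle.dump(C,open("pics/"+name+".cal","wb"))
    cv2.imwrite(f"pics/{name}.png",f[:,:,::-1]);return f,C
def load(name):
    import pickle;return np.load("pics/"+name+".npy"),pickle.load(open("pics/"+name+".cal","rb"))
E
python3 - <<'E'
from h import *
S=cal("scene");D=cal("side");W=cal("wrist")
R,p,s=rot();print("cam in tool",R.inv().apply(-W[1].T@W[2]-p).round(1),(R.inv().as_matrix()@W[1].T).round(2).tolist(),W[0]["fx"],W[0]["cx"],W[0]["cy"])
print("tool axes",R.as_matrix().round(2).tolist())
for n,px,z in [("slL",(189,258),60),("slR",(284,231),60),("restb",(177,233),30),("j1",(306,165),75),("j2",(337,159),75),("j3",(360,179),75)]:print(n,onplane(px,z,S).round())
for n,a,b in [("knob",(220,202),(256,173)),("khandle",(264,183),(251,200)),("jA",(306,165),(265,254)),("jB",(337,159),(256,283)),("jC",(360,179),(219,280)),("dial",(372,209),(186,270))]:print(n,tri([(a,S),(b,D)]).round())
E
```

```text
cam in tool [  82.9   -0.3 -176.1] [[-0.0, -0.95, -0.33], [1.0, -0.0, -0.0], [0.0, -0.33, 0.95]] 311.3215927022865 252.8507088428851 191.69575368592484
tool axes [[0.93, 0.37, 0.0], [0.37, -0.93, 0.0], [0.0, -0.0, -1.0]]
slL [ 627. -288.   60.]
slR [635. -19.  60.]
restb [ 503. -289.   30.]
j1 [423. 152.  75.]
j2 [434. 254.  75.]
j3 [543. 272.  75.]
knob [ 508. -158.  109.]
khandle [498. -20. 122.]
jA [419. 154.  72.]
jB [428. 258.  69.]
jC [541. 272.  73.]
dial [654. 248.  59.]
```

```bash
python3 -c "
from h import *
move((560,-150,300),-np.pi/2)"
```

```text
pos [ 233.5 -579.7  197.7] head -1.188 -> [[0.4634, -0.2766, -0.1023], [-0.0, -0.0, -0.0], np.float64(0.383)] t 1.2 w 85.4 j7 -0.05 F [ 1.1  0.  -0.4]
```

```bash
python3 -m pendant '{"dp":[[0.03,-0.02,-0.02],[0.06,-0.04,-0.04],[0.09,-0.055,-0.06],[0.12,-0.07,-0.08],[0.15,-0.08,-0.1]],"rot":[[0,0,0.08],[0,0,0.16],[0,0,0.24],[0,0,0.32],[0,0,0.383]],"jaw":[1,1,1,1,1]}' ; python3 -c "
from h import *
move((560,-150,300),-np.pi/2)"
```

```text
clock: 1.62
position: [343.5, -447.7, 299.2]
eef_rot: [0.0, 1.0, -0.002, 0.0]
ft_force: [1.5, -0.1, 0.3]
width: 84.9
grasp_force: 0.0
pos [ 343.5 -447.7  299.2] head -1.575 -> [[0.2153, -0.2986, -0.0008], [0.0, -0.001, 0.0], np.float64(-0.004)] t 1.6167 w 84.9 j7 -0.72 F [ 1.5 -0.1  0.3]
```

```bash
python3 -m pendant '{"dp":[[0.024,-0.033,0],[0.048,-0.066,0],[0.072,-0.099,0],[0.096,-0.132,0],[0.12,-0.165,0]],"rot":[[0,0,0],[0,0,0],[0,0,0],[0,0,0],[0,0,0]],"jaw":[1,1,1,1,1]}' >/dev/null;python3 -m pendant '{"dp":[[0.024,-0.033,0],[0.048,-0.066,0],[0.072,-0.099,0],[0.095,-0.133,0],[0.095,-0.133,0]],"rot":[[0,0,0],[0,0,0],[0,0,0],[0,0,0],[0,0,0]],"jaw":[1,1,1,1,1]}' >/dev/null; python3 -c "
from h import *
snap('wrist','w1')
move((560,130,300),-np.pi/2)"
```

```text
pos [ 559.8 -145.5  297.3] head -1.562 -> [[0.0027, -0.2754, -0.002], [-0.003, -0.0, -0.0], np.float64(0.009)] t 2.5 w 85.6 j7 -1.41 F [ 0.2 -0.8 -0.4]
```

View pics/w1.png

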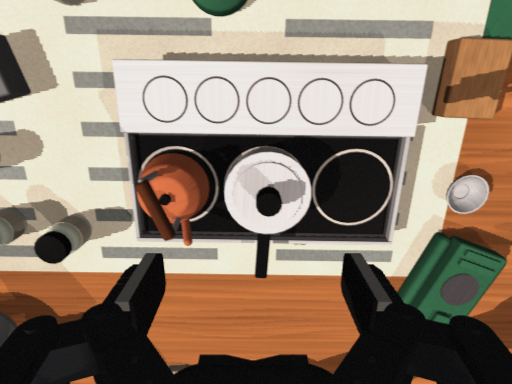

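```bash
python3 -m pendant '{"dp":[[0,-0.04,0],[0,-0.08,0],[0,-0.12,0],[0,-0.16,0],[0,-0.2,0]],"rot":[[0,0,0],[0,0,0],[0,0,0],[0,0,0],[0,0,0]],"jaw":[1,1,1,1,1]}' >/dev/null;python3 -m pendant '{"dp":[[0,-0.04,0],[0,-0.075,0],[0,-0.075,0],[0,-0.075,0],[0,-0.075,0]],"rot":[[0,0,0],[0,0,0],[0,0,0],[0,0,0],[0,0,0]],"jaw":[1,1,1,1,1]}' >/dev/null; python3 -c "
from h import *
snap('wrist','w2')
move((560,130,300),-np.pi/2)
def ells(n):
    f,C=load(n);g=cv2.cvtColor(f,cv2.COLOR_RGB2GRAY);out=[]
    for bs in (11,21):
      for inv in (0,1):
        th=cv2.adaptiveThreshold(g,255,cv2.ADAPTIVE_THRESH_MEAN_C,inv,bs,8 if inv else -8)
        for c in cv2.findContours(th,cv2.RETR_LIST,cv2.CHAIN_APPROX_NONE)[0]:
            if len(c)<90: continue
            (x,y),(a,b),t=cv2.fitEllipse(c)
            if a<30 or a/b<.8 or b>100: continue
            P=c[:,0]-np.array([x,y]);ph=np.deg2rad(t);u=P@[np.cos(ph),np.sin(ph)]/(a/2);v=P@[-np.sin(ph),np.cos(ph)]/(b/2)
            e=np.abs(np.hypot(u,v)-1).mean()
            if e<.03: out.append((round(x,1),round(y,1),round(a,1),round(b,1),round(e,3)))
    return sorted(out)
for n in('w1','w2'):
    C=load(n)[1]
    for e in ells(n): print(n,e,onplane(e[:2],60,C).round(1)[:2],onplane(e[:2],30,C).round(1)[:2])
"
```

```text
pos [558.2 121.3 297.7] head -1.574 -> [[0.0017, -0.0087, -0.0023], [0.001, -0.0, -0.0], np.float64(-0.003)] t 3.3833 w 85.6 j7 -1.93 F [0.8 0.5 0.4]
w1 (164.6, 98.6, 43.7, 48.4, np.float64(0.009)) [626.2 -26.6] [624.9 -18.3]
w1 (164.6, 98.8, 31.4, 35.6, np.float64(0.014)) [626.  -26.5] [624.7 -18.2]
w1 (164.7, 98.6, 44.0, 48.8, np.float64(0.009)) [626.2 -26.7] [625.  -18.4]
w1 (164.7, 98.6, 46.1, 50.9, np.float64(0.009)) [626.2 -26.7] [625.  -18.4]
w1 (164.7, 98.7, 38.3, 42.5, np.float64(0.011)) [626.1 -26.7] [624.8 -18.4]
w1 (164.7, 98.7, 40.1, 44.4, np.float64(0.011)) [626.1 -26.7] [624.8 -18.4]
w1 (164.7, 98.7, 40.5, 44.8, np.float64(0.011)) [626.1 -26.7] [624.8 -18.4]
w1 (164.8, 98.8, 37.5, 41.7, np.float64(0.013)) [626.  -26.8] [624.7 -18.5]
w1 (170.5, 189.2, 68.2, 73.5, np.float64(0.021)) [504.4 -25.1] [494.3 -16.7]
w1 (216.4, 99.6, 32.5, 34.4, np.float64(0.016)) [625.8 -92.6] [624.5 -89.1]
w1 (216.5, 99.4, 44.8, 47.4, np.float64(0.009)) [626.1 -92.7] [624.8 -89.2]
w1 (216.5, 99.4, 44.9, 47.7, np.float64(0.009)) [626.1 -92.7] [624.8 -89.2]
w1 (216.5, 99.4, 47.1, 49.7, np.float
[... 3776 characters left out ...]
6.2] [625.4 -36.9]
w2 (369.1, 96.5, 43.8, 49.4, np.float64(0.01)) [626.3 -26.2] [625.3 -37. ]
w2 (369.1, 96.5, 46.2, 51.7, np.float64(0.01)) [626.3 -26.2] [625.3 -37. ]
w2 (369.2, 96.4, 40.2, 45.6, np.float64(0.01)) [626.5 -26.3] [625.4 -37.1]
w2 (369.2, 96.4, 45.8, 51.4, np.float64(0.009)) [626.5 -26.3] [625.4 -37.1]
w2 (369.2, 96.6, 30.9, 35.8, np.float64(0.018)) [626.2 -26.3] [625.2 -37.1]
w2 (369.2, 96.6, 39.8, 45.3, np.float64(0.01)) [626.2 -26.3] [625.2 -37.1]
w2 (369.3, 96.5, 37.9, 43.5, np.float64(0.012)) [626.3 -26.5] [625.3 -37.2]
w2 (369.4, 96.6, 37.3, 42.8, np.float64(0.012)) [626.2 -26.6] [625.2 -37.4]
w2 (421.2, 96.5, 42.8, 50.4, np.float64(0.013)) [626.2 -92.5] [ 625.1 -108.1]
```

View pics/w2.png

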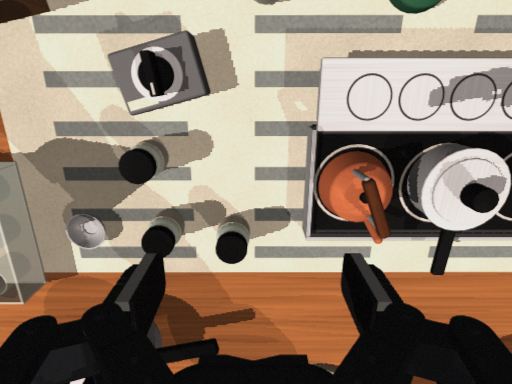

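```bash
python3 -c "
from h import *
A=load('w1')[1];B=load('w2')[1]
for n,a,b in [('knob',(269,202),(483,199)),('spout',(187,241),(377,241)),('hendfar',(144,180),(366,178)),('hendnear',(169,237),(382,236))]: print(n,tri([(a,A),(b,B)]).round(1))
for n,a in [('jC',(142,162)),('jB',(160,236)),('jA',(232,247)),('dialtop',(149.5,74))]: print(n,onplane(a,75,B).round(1))
print(onplane((267.3,192.4),87,A))
a=cv2.imread('pics/w1.png')[140:260,120:320];b=cv2.imread('pics/w2.png')[140:260,310:510]
cv2.imwrite('pics/z1.png',cv2.resize(np.hstack([a[:,:],b]),(800,240),interpolation=cv2.INTER_CUBIC))
move((501,-159,200),-np.pi/2)
"
```

```text
knob [ 507.8 -160.6  115.4]
spout [436.7 -50.   87.5]
hendfar [536.3 -11.7 121.1]
hendnear [464.2 -37.5 127.7]
jC [545.3 267.2  75. ]
jB [437.4 254.3  75. ]
jA [419.5 152.2  75. ]
dialtop [653.2 245.5  75. ]
[ 510.88396689 -159.56320339   87.        ]
pos [558.2 121.3 297.7] head -1.574 -> [[-0.0564, 0.2804, 0.098], [0.001, -0.0, -0.0], np.float64(-0.003)] t 3.3833 w 85.6 j7 -1.93 F [0.8 0.5 0.4]
```

View pics/z1.png

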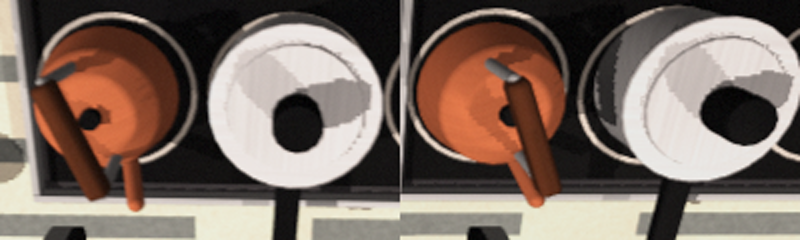

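```bash
python3 -m pendant '{"dp":[[-0.01,0.04,0.01],[-0.02,0.08,0.02],[-0.03,0.12,0.03],[-0.04,0.16,0.04],[-0.05,0.2,0.05]],"rot":[[0,0,0],[0,0,0],[0,0,0],[0,0,0],[0,0,0]],"jaw":[1,1,1,1,1]}' >/dev/null;python3 -m pendant '{"dp":[[0,0.04,0.01],[0,0.08,0.025],[0,0.08,0.05],[0,0.08,0.05],[0,0.08,0.05]],"rot":[[0,0,0],[0,0,0],[0,0,0],[0,0,0],[0,0,0]],"jaw":[1,1,1,1,1]}' >/dev/null; python3 -c "
from h import *
move((510,-160,95),-np.pi/2)
snap('wrist','w3')"
```

```text
pos [ 507.2 -154.4  197.9] head -1.574 -> [[0.0031, 0.0057, 0.1029], [-0.001, 0.003, 0.0], np.float64(-0.004)] t 4.2167 w 85.4 j7 -1.38 F [0.3 0.8 1. ]
```

View pics/w3.png

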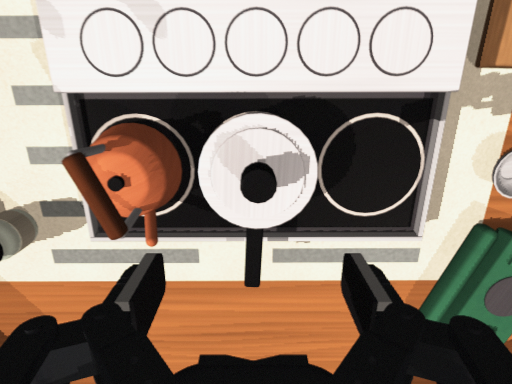

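```bash
python3 -m pendant '{"dp":[[0.003,0.006,0.03],[0.003,0.006,0.06],[0.003,0.006,0.08],[0.003,0.006,0.095],[0.003,0.006,0.103]],"rot":[[0,0,0],[0,0,0],[0,0,0],[0,0,0],[0,0,0]],"jaw":[1,1,1,1,1]}' >/dev/null;python3 -m pendant '{"dp":[[0,0,0],[0,0,0],[0,0,0],[0,0,0],[0,0,0]],"rot":[[0,0,0],[0,0,0],[0,0,0],[0,0,0],[0,0,0]],"jaw":[0.3,0,0,0,0]}' 30 >/dev/null; python3 -m pendant '{"dp":[[0,0,0],[0,0,0],[0,0,0],[0,0,0],[0,0,0]],"rot":[[0,0,0],[0,0,0],[0,0,0],[0,0,0],[0,0,0]],"jaw":[0,0,0,0,0]}';python3 -c "
from h import *
move((501.3,-288.6,95),-np.pi/2)
snap('wrist','w4')
f,C=load('w4')
"
```

```text
clock: 5.52
position: [511.7, -158.9, 95.6]
eef_rot: [-0.0, 1.0, -0.0, -0.0]
ft_force: [-0.1, -1.1, 0.0]
width: 0.0
grasp_force: 0.0
pos [ 511.7 -158.9   95.6] head -1.571 -> [[-0.0103, 0.1297, 0.0006], [-0.0, 0.0, -0.0], np.float64(-0.0)] t 5.5167 w 0.0 j7 -1.39 F [-0.1 -1.1  0. ]
```

View pics/w4.png

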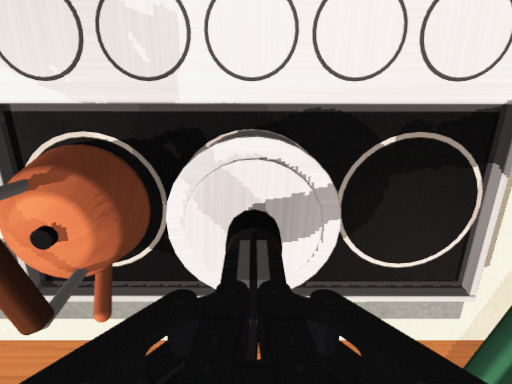

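```bash
python3 -c "
from h import *
W3=load('w3')[1];W4=load('w4')[1]
for px,C in (((258,171),W3),((254,215),W4)): print(onplane(px,87,C).round(1))
print(onplane((258,182),120,W3), onplane((251,215),120,W4),'cam',-W4[1].T@W4[2], proj((512,-159,95),W4),proj((512,-159,112),W4))
"
python3 -m pendant '{"dp":[[0,0,0],[0,0,0],[0,0,0],[0,0,0],[0,0,0]],"rot":[[0,0,0],[0,0,0],[0,0,0],[0,0,0],[0,0,0]],"jaw":[1,1,1,1,1]}'
python3 -m pendant '{"dp":[[0,0,0],[0,0,0],[0,0,0],[0,0,0],[0,0,0]],"rot":[[0,0,0],[0,0,0],[0,0,0],[0,0,0],[0,0,0]],"jaw":[1,1,1,1,1]}'
python3 -m pendant '{"dp":[[0,0,-0.03],[0,0,-0.06],[0,0,-0.1],[0,0,-0.1],[0,0,-0.1]],"rot":[[0,0,0],[0,0,0],[0,0,0],[0,0,0],[0,0,0]],"jaw":[1,1,1,1,1]}'
python3 -c "
from h import *
snap('wrist','w5')
a=cv2.imread('pics/w3.png')[100:290,170:350];b=cv2.imread('pics/w5.png')[100:290,170:350]
cv2.imwrite('pics/z2.png',cv2.resize(np.hstack([a,b]),None,fx=2,fy=2,interpolation=cv2.INTER_CUBIC))
move((0,0,0))"
```

```text
[ 511.9 -159.2   87. ]
[ 515.1 -159.6   87. ]
[ 511.2289179  -158.73463448  120.        ] [ 529.29617561 -157.92832395  120.        ] cam [ 594.53993713 -158.96019632  271.71031869] [253.02226783 224.67622462] [253.03812991 237.33843603]
clock: 5.98
position: [511.7, -158.9, 95.6]
eef_rot: [-0.0, 1.0, -0.0, -0.0]
ft_force: [0.1, -0.4, 0.0]
width: 60.6
grasp_force: 0.0
clock: 6.4
position: [511.7, -158.9, 95.6]
eef_rot: [-0.0, 1.0, -0.0, 0.0]
ft_force: [-0.4, -0.0, 0.0]
width: 85.9
grasp_force: 0.0
clock: 6.82
position: [513.4, -159.3, 198.5]
eef_rot: [0.001, 1.0, -0.0, 0.003]
ft_force: [0.2, -0.3, 0.0]
width: 85.3
grasp_force: 0.0
pos [ 512.2 -159.1  196.4] head -1.571 -> [[-0.5126, -0.1591, 0.1953]] t 6.8667 w 85.1 j7 -1.37 F [-0.4 -1.4 -1. ]
```

View pics/z2.png

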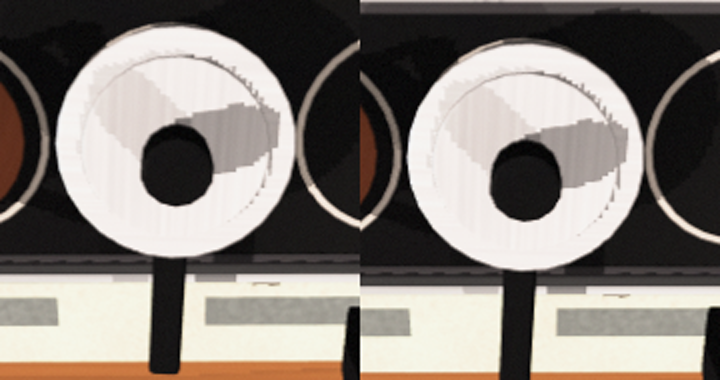

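```bash
python3 -c "
from h import *
C=load('w5')[1];print(onplane((252.5,178),87,C),onplane((252.5,178),89,C))
W4=load('w4')[1]
for z in(95,112,123,130):print(z,proj((511.7,-159,z),W4).round(),proj((511.7+16,-159,z),W4).round(),proj((511.7,-159+16,z),W4).round())
a=cv2.imread('pics/w4.png')[190:330,170:340]
a=cv2.convertScaleAbs(a,alpha=2.5,beta=20)
cv2.imwrite('pics/z3.png',cv2.resize(a,None,fx=4,fy=4,interpolation=cv2.INTER_CUBIC))
for t in ('pan_knob','pan_center'):
  print(t,[(np.round(d['point']).tolist(),round(d['conf'],2)) for d in manip.find_in(t,'wrist')])
"
```

```text
[ 511.9007802  -159.12856212   87.        ] [ 512.48005728 -159.1278678    89.        ]
95 [253. 225.] [253. 201.] [227. 225.]
112 [253. 238.] [253. 212.] [225. 238.]
123 [253. 247.] [253. 220.] [223. 247.]
130 [253. 254.] [253. 226.] [222. 254.]
pan_knob [([512.0, -157.0, 90.0], 0.85)]
pan_center [([515.0, -157.0, 86.0], 0.9)]
```

View pics/z3.png

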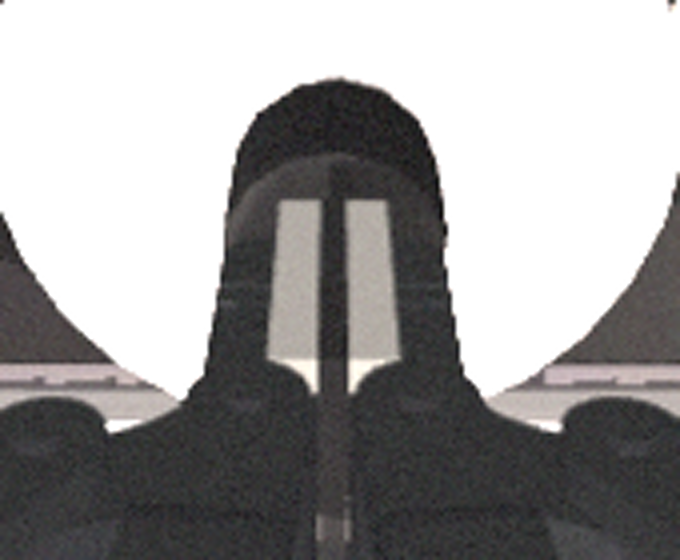

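```bash
python3 -m pendant '{"dp":[[0,0,0],[0,0,0],[0,0,0],[0,0,0],[0,0,0]],"rot":[[0,0,0],[0,0,0],[0,0,0],[0,0,0],[0,0,0]],"jaw":[0,0,0,0,0]}' 30|grep -E "width|grasp"
python3 -m pendant '{"dp":[[0,0,0],[0,0,0],[0,0,0],[0,0,0],[0,0,0]],"rot":[[0,0,0],[0,0,0],[0,0,0],[0,0,0],[0,0,0]],"jaw":[0,0,0,0,0]}' |grep -E "width|grasp"
python3 -c "
from h import *
snap('wrist','w6');snap('side','s6');C=cal('side')
a=cv2.imread('pics/w6.png')[190:330,170:340]
a=cv2.convertScaleAbs(a,alpha=2.5,beta=20)
p=rot()[1];q=proj(p,C).astype(int);print(q)
b=cv2.imread('pics/s6.png')[q[1]-45:q[1]+25,q[0]-40:q[0]+10]
b=cv2.resize(b,(400,560),interpolation=cv2.INTER_CUBIC)
cv2.circle(b,(40*8,45*8),4,(0,255,0),1)
a=cv2.resize(a,None,fx=2.3,fy=4,interpolation=cv2.INTER_CUBIC)
cv2.imwrite('pics/z4.png',np.hstack([a,b]))
"
```

```text
width: 25.6
grasp_force: 0.0
width: 0.0
grasp_force: 0.0
[254 155]
```

View pics/z4.png

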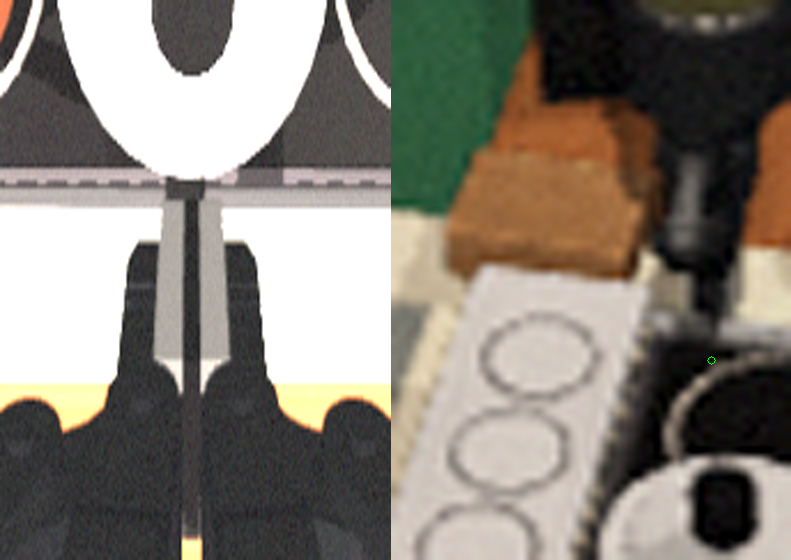

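```bash
python3 -c "
from h import *
W=load('w6')[1];S=load('s6')[1];p=rot()[1];print(p)
for v in (236,240):
  for u in (150,151): print(v,u,(tri([((253,v),W),((254,u),S)])-p).round(1))
for v in (238,240):
  k,R,t=W
  # point on tool x plane
  o=-R.T@t;d=R.T@np.array([(253-k['cx'])/k['fx'],(v-k['cy'])/k['fy'],1])
  for x in(0,5,11): print(v,x,(o+d*((p[0]+x-o[0])/d[0])-p).round(1))
"
```

```text
[ 511.69641812 -158.92370534  195.65431949]
236 150 [ 3.5 -1.  24.2]
236 151 [ 2.6 -0.5 20.7]
240 150 [ 2.6 -0.5 25.4]
240 151 [ 1.7  0.  22. ]
238 0 [ 0.  -0.1 16.5]
238 5 [ 5.  -0.1 26.2]
238 11 [11.  -0.  37.7]
240 0 [ 0.  -0.1 19. ]
240 5 [ 5.  -0.1 28.4]
240 11 [11.  -0.  39.8]
```

```bash
Z='[[0,0,0],[0,0,0],[0,0,0],[0,0,0],[0,0,0]]'; python3 -m pendant '{"dp":[[-0.011,0.04,0],[-0.011,0.08,0],[-0.011,0.12,0],[-0.011,0.129,0.03],[-0.011,0.129,0.06]],"rot":[[0,0,0],[0,0,0],[0,0,0],[0,0,0],[0,0,0]],"jaw":[0,0,0,0,0]}' >/dev/null
python3 -m pendant '{"dp":[[0,0,0.03],[0,0,0.06],[0,0,0.08],[0,0,0.085],[0,0,0.09]],"rot":[[0,0,0],[0,0,0],[0,0,0],[0,0,0],[0,0,0]],"jaw":[0,0,0,0,0]}'|grep -E "pos|ft"
python3 -m pendant '{"dp":[[0,0,0.003],[0,0,0.006],[0,0,0.009],[0,0,0.012],[0,0,0.012]],"rot":[[0,0,0],[0,0,0],[0,0,0],[0,0,0],[0,0,0]],"jaw":[0,0,0,0,0]}'|grep -E "pos|ft"
```

```text
position: [500.2, -287.7, 44.9]
ft_force: [0.5, -0.0, 0.3]
position: [500.7, -287.9, 33.7]
ft_force: [-0.3, 0.2, -0.1]
```

```bash
for i in 1; do python3 -m pendant '{"dp":[[0,0,0.002],[0,0,0.004],[0,0,0.006],[0,0,0.006],[0,0,0.006]],"rot":[[0,0,0],[0,0,0],[0,0,0],[0,0,0],[0,0,0]],"jaw":[0,0,0,0,0]}'|grep -E "pos|ft"
python3 -m pendant '{"dp":[[0,0,0.002],[0,0,0.004],[0,0,0.006],[0,0,0.006],[0,0,0.006]],"rot":[[0,0,0],[0,0,0],[0,0,0],[0,0,0],[0,0,0]],"jaw":[0,0,0,0,0]}'|grep -E "pos|ft"
done
```

```text
position: [500.6, -287.9, 27.5]
ft_force: [-0.0, 1.2, -0.5]
position: [500.5, -287.8, 21.4]
ft_force: [0.5, 1.2, -0.2]
```

```bash
python3 -m pendant '{"dp":[[0,0,0.002],[0,0,0.004],[0,0,0.006],[0,0,0.006],[0,0,0.006]],"rot":[[0,0,0],[0,0,0],[0,0,0],[0,0,0],[0,0,0]],"jaw":[0,0,0,0,0]}'|grep -E "pos|ft"
python3 -m pendant '{"dp":[[0,0,0.002],[0,0,0.004],[0,0,0.005],[0,0,0.005],[0,0,0.005]],"rot":[[0,0,0],[0,0,0],[0,0,0],[0,0,0],[0,0,0]],"jaw":[0,0,0,0,0]}'|grep -E "pos|ft"
```

```text
position: [500.5, -287.8, 15.4]
ft_force: [-0.2, 0.4, -0.3]
position: [500.6, -287.9, 10.5]
ft_force: [-0.8, 0.2, -0.2]
```

```bash
python3 -m pendant '{"dp":[[0,0,0.001],[0,0,0.002],[0,0,0.003],[0,0,0.003],[0,0,0.003]],"rot":[[0,0,0],[0,0,0],[0,0,0],[0,0,0],[0,0,0]],"jaw":[0,0,0,0,0]}'|grep -E "pos|ft"
python3 -m pendant '{"dp":[[0,0,0.001],[0,0,0.002],[0,0,0.003],[0,0,0.003],[0,0,0.003]],"rot":[[0,0,0],[0,0,0],[0,0,0],[0,0,0],[0,0,0]],"jaw":[0,0,0,0,0]}'|grep -E "pos|ft"; python3 -c "
from h import *
snap('wrist','w7')"
```

```text
position: [500.6, -287.9, 7.5]
ft_force: [0.0, 0.1, 0.1]
position: [500.6, -287.9, 4.5]
ft_force: [0.3, -1.3, -0.4]
```

View pics/w7.png

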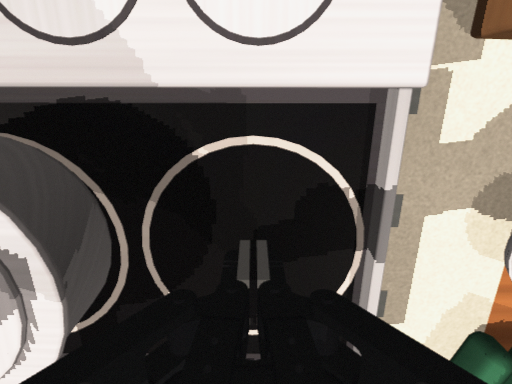

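```bash
python3 -m pendant '{"dp":[[0,0,0.001],[0,0,0.002],[0,0,0.003],[0,0,0.003],[0,0,0.003]],"rot":[[0,0,0],[0,0,0],[0,0,0],[0,0,0],[0,0,0]],"jaw":[0,0,0,0,0]}'|grep -E "pos|ft"
python3 -m pendant '{"dp":[[0,0,0.001],[0,0,0.002],[0,0,0.002],[0,0,0.002],[0,0,0.002]],"rot":[[0,0,0],[0,0,0],[0,0,0],[0,0,0],[0,0,0]],"jaw":[0,0,0,0,0]}'|grep -E "pos|ft"
```

```text
position: [500.6, -287.9, 1.5]
ft_force: [0.8, 0.3, 0.6]
position: [500.7, -287.9, -0.4]
ft_force: [-1.1, 0.2, 0.3]
```

```bash
python3 -m pendant '{"dp":[[0,0,0.001],[0,0,0.002],[0,0,0.002],[0,0,0.002],[0,0,0.002]],"rot":[[0,0,0],[0,0,0],[0,0,0],[0,0,0],[0,0,0]],"jaw":[0,0,0,0,0]}'|grep -E "pos|ft"
python3 -m pendant '{"dp":[[0,0,0.001],[0,0,0.002],[0,0,0.002],[0,0,0.002],[0,0,0.002]],"rot":[[0,0,0],[0,0,0],[0,0,0],[0,0,0],[0,0,0]],"jaw":[0,0,0,0,0]}'|grep -E "pos|ft"
```

```text
position: [500.7, -287.9, -2.4]
ft_force: [-0.6, 0.5, -0.0]
position: [500.8, -288.0, -3.5]
ft_force: [-3.3, 0.9, 8.7]
```

```bash
python3 -m pendant '{"dp":[[0,0,-0.03],[0,0,-0.06],[0,0,-0.1],[0,0,-0.13],[0,0,-0.16]],"rot":[[0,0,0],[0,0,0],[0,0,0],[0,0,0],[0,0,0]],"jaw":[1,1,1,1,1]}'|grep -E "pos|ft"
python3 -m pendant '{"dp":[[0,-0.04,0],[0.011,-0.08,0],[0.011,-0.12,0],[0.011,-0.129,0],[0.011,-0.129,0]],"rot":[[0,0,0],[0,0,0],[0,0,0],[0,0,0],[0,0,0]],"jaw":[1,1,1,1,1]}'
python3 -c "
from h import *
move((511.5,-159,62),-np.pi/2)"
```

```text
position: [500.8, -288.0, 157.7]
ft_force: [0.4, -1.6, 0.2]
clock: 14.2
position: [512.4, -153.9, 155.9]
eef_rot: [-0.001, 1.0, 0.004, 0.0]
ft_force: [0.7, -1.0, -0.4]
width: 85.0
grasp_force: 0.0
pos [ 512.4 -153.9  155.9] head -1.563 -> [[-0.001, 0.0052, 0.0939], [-0.001, -0.001, -0.0], np.float64(0.007)] t 14.2 w 85.0 j7 -1.38 F [ 0.7 -1.  -0.4]
```

```bash
python3 -m pendant '{"dp":[[0,0,0.01],[0,0,0.04],[0,0,0.07],[0,0,0.085],[0,0,0.094]],"rot":[[0,0,0],[0,0,0],[0,0,0],[0,0,0],[0,0,0]],"jaw":[1,1,1,1,1]}'|grep -E "pos|ft"
python3 -m pendant '{"dp":[[0,0,0],[0,0,0],[0,0,0],[0,0,0],[0,0,0]],"rot":[[0,0,0],[0,0,0],[0,0,0],[0,0,0],[0,0,0]],"jaw":[0.6,0.3,0,0,0]}' 30 |grep -E "pos|ft|wid|gra"
python3 -m pendant '{"dp":[[0,0,0],[0,0,0],[0,0,0],[0,0,0],[0,0,0]],"rot":[[0,0,0],[0,0,0],[0,0,0],[0,0,0],[0,0,0]],"jaw":[0,0,0,0,0]}' 
python3 -c "
from h import *
snap('wrist','w8');move((501.3,-288.6,62),-np.pi/2)"
```

```text
position: [509.2, -160.4, 58.1]
ft_force: [-0.4, 0.1, -0.1]
position: [512.7, -159.3, 63.0]
ft_force: [-0.2, -0.6, 2.3]
width: 31.1
grasp_force: 29.5
clock: 15.45
position: [512.7, -159.3, 63.0]
eef_rot: [0.0, 1.0, -0.0, 0.001]
ft_force: [-0.6, 0.3, 6.7]
width: 31.2
grasp_force: 29.8
pos [ 512.7 -159.3   63. ] head -1.571 -> [[-0.0114, 0.1293, 0.0011], [0.001, -0.002, -0.0], np.float64(-0.0)] t 15.5 w 31.1 j7 -1.4 F [-0.5 -0.1  6.6]
```

View pics/w8.png

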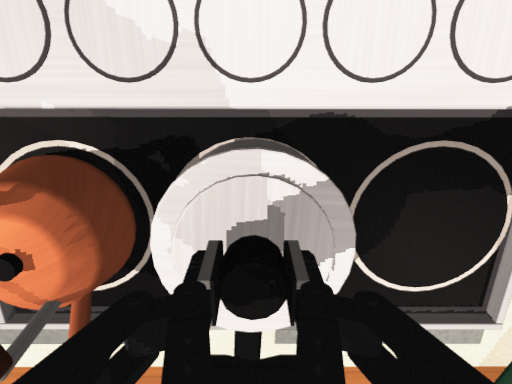

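```bash
python3 -m pendant '{"dp":[[-0.001,0.012,0],[-0.002,0.024,0],[-0.003,0.036,0],[-0.004,0.048,0],[-0.005,0.06,0]],"rot":[[0,0,0],[0,0,0],[0,0,0],[0,0,0],[0,0,0]],"jaw":[0,0,0,0,0]}'|grep -E "pos|ft|wid"
python3 -m pendant '{"dp":[[-0.001,0.015,0],[-0.002,0.03,0],[-0.004,0.045,0],[-0.005,0.06,0],[-0.006,0.069,0]],"rot":[[0,0,0],[0,0,0],[0,0,0],[0,0,0],[0,0,0]],"jaw":[0,0,0,0,0]}'|grep -E "pos|ft|wid"
python3 -m pendant '{"dp":[[0,0,0],[0,0,0],[0,0,0],[0,0,0],[0,0,0]],"rot":[[0,0,0],[0,0,0],[0,0,0],[0,0,0],[0,0,0]],"jaw":[0,0,0,0,0]}'|grep -E "pos|ft|wid"
python3 -m pendant '{"dp":[[0,0,0],[0,0,0],[0,0,0],[0,0,0],[0,0,0]],"rot":[[0,0,0],[0,0,0],[0,0,0],[0,0,0],[0,0,0]],"jaw":[1,1,1,1,1]}'|grep -E "pos|ft|wid"
python3 -m pendant '{"dp":[[0,0,0],[0,0,0],[0,0,-0.01],[0,0,-0.04],[0,0,-0.08]],"rot":[[0,0,0],[0,0,0],[0,0,0],[0,0,0],[0,0,0]],"jaw":[1,1,1,1,1]}'|grep -E "pos|ft|wid"
python3 -m pendant '{"dp":[[0,0,-0.04],[0,0,-0.08],[0,0,-0.1],[0,0,-0.1],[0,0,-0.1]],"rot":[[0,0,0],[0,0,0],[0,0,0],[0,0,0],[0,0,0]],"jaw":[1,1,1,1,1]}'|grep -E "pos|ft|wid"
python3 -c "
from h import *
snap('wrist','w9');move((0,0,0));
print([(np.round(d['point']).tolist(),round(d['conf'],2)) for d in manip.find_in('pan_center','wrist')])"
```

```text
position: [508.1, -218.5, 63.0]
ft_force: [1.1, 2.6, 6.5]
width: 31.1
position: [501.6, -289.2, 63.0]
ft_force: [0.4, 3.3, 6.6]
width: 31.3
position: [501.4, -289.6, 63.1]
ft_force: [-0.5, -3.7, 5.3]
width: 30.9
position: [500.6, -287.6, 61.4]
ft_force: [-0.1, -0.6, -0.0]
width: 85.1
position: [498.5, -286.8, 140.0]
ft_force: [0.5, -0.5, -0.3]
width: 85.4
position: [501.4, -288.3, 244.0]
ft_force: [0.3, 0.3, -0.0]
width: 85.5
pos [ 500.6 -287.9  242.1] head -1.571 -> [[-0.5008, -0.2879, 0.2417]] t 18.05 w 85.6 j7 -1.14 F [ 0.3 -0.  -0.7]
[([501.0, -288.0, 86.0], 0.74)]
```

View pics/w9.png

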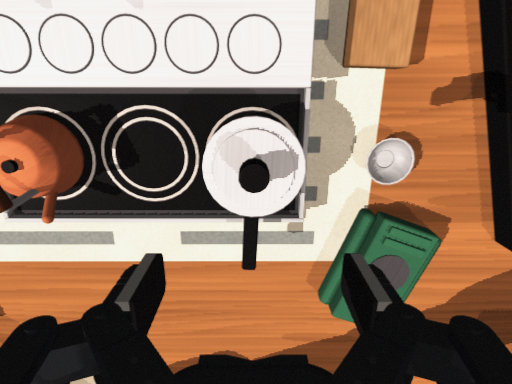

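```bash
python3 -m pendant '{"dp":[[0,-0.04,0],[0,-0.08,0],[0,-0.12,0],[0,-0.16,0.02],[0,-0.2,0.04]],"rot":[[0,0,-0.07],[0,0,-0.14],[0,0,-0.21],[0,0,-0.28],[0,0,-0.345]],"jaw":[1,1,1,1,1]}'|grep -E "pos|ft"
python3 -c "
from h import *
print(rot()[2]['position']);move((500,-24.6,190),-1.226)"
```

```text
position: [500.2, -91.5, 203.5]
ft_force: [0.4, 0.7, -1.3]
[500.21754877 -91.45122293 203.48287456]
pos [500.2 -91.5 203.5] head -1.222 -> [[0.0226, -0.0629, 0.0135], [-0.0, -0.0, 0.0], np.float64(0.004)] t 18.5167 w 85.6 j7 -1.15 F [ 0.4  0.7 -1.3]
```

```bash
python3 -m pendant '{"dp":[[0.01,-0.03,0.005],[0.022,-0.061,0.012],[0.022,-0.061,0.012],[0.022,-0.061,0.012],[0.022,-0.061,0.012]],"rot":[[0,0,0],[0,0,0],[0,0,0],[0,0,0],[0,0,0]],"jaw":[1,1,1,1,1]}'|grep -E "pos|ft"
python3 -c "
from h import *
f,C=snap('wrist','w10');move((500,-24.6,78),-1.226)
for t in ('kettle_handle','kettle_center'): print([(np.round(d['point']).tolist(),round(d['conf'],2)) for d in manip.find_in(t,'wrist')])
hsv=cv2.cvtColor(f,cv2.COLOR_RGB2HSV)
m=((hsv[...,0]<12)&(hsv[...,1]>150)&(hsv[...,2]>25)&(hsv[...,2]<110)).astype(np.uint8)
n,l,st,ce=cv2.connectedComponentsWithStats(cv2.morphologyEx(m,cv2.MORPH_OPEN,np.ones((5,5))))
for i in range(1,n):
  if st[i,4]>200:
    ys,xs=np.where(l==i);r=cv2.minAreaRect(np.c_[xs,ys].astype(np.float32));b=cv2.boxPoints(r)
    print(st[i],r);P=[onplane(q,138,C)[:2].round(1) for q in b];print(P,np.mean(P,0))
for q in ((463.5,-37.7,138),(536.5,-11.6,138)):print(proj(q,C))
w=np.load('pics/w9.npy');
"
```

```text
position: [500.1, -29.1, 191.3]
ft_force: [0.4, 0.1, 0.9]
pos [500.4 -29.8 191.7] head -1.227 -> [[0.0016, -0.005, 0.1137], [-0.0, 0.001, -0.0], np.float64(-0.001)] t 18.9833 w 85.5 j7 -1.28 F [ 0.4 -0.6  0.5]
[([513.0, -20.0, 84.0], 0.7)]
[([511.0, -21.0, 85.0], 0.69)]
[256 116  41  44 558] ((278.34527587890625, 134.94149780273438), (58.542320251464844, 17.015974044799805), 42.51044845581055)
[array([553.8,  -8. ]), array([564.8, -12.8]), array([548.9, -52.9]), array([537.2, -48.4])] [551.175 -30.525]
[240 143  19  93 929] ((249.75967407226562, 188.93370056152344), (92.76634216308594, 15.08438491821289), 86.98721313476562)
[array([536.2,  -5.4]), array([540.5, -15.7]), array([470.3, -45.3]), array([465.4, -33.9])] [503.1   -25.075]
[248.21596085 239.04534002]
[247.79767902 145.43635593]
```

View pics/w10.png

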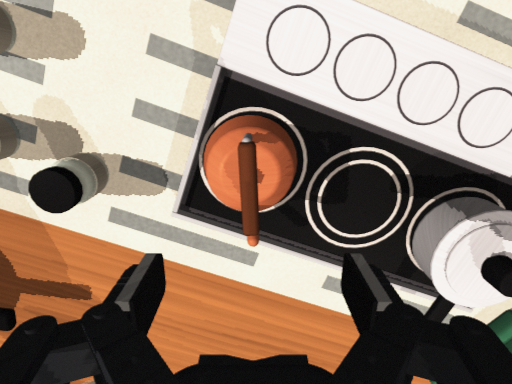

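```bash
python3 -m pendant '{"dp":[[0.003,-0.003,0],[0.003,-0.003,0.03],[0.003,-0.003,0.05],[0.003,-0.003,0.06],[0.003,-0.003,0.06]],"rot":[[0,0,-0.04],[0,0,-0.04],[0,0,-0.04],[0,0,-0.04],[0,0,-0.04]],"jaw":[1,1,1,1,1]}'|grep -E "pos|ft"
python3 -m pendant '{"dp":[[0,0,0],[0,0,0],[0,0,0],[0,0,0],[0,0,0]],"rot":[[0,0,0],[0,0,0],[0,0,0],[0,0,0],[0,0,0]],"jaw":[1,1,1,1,1]}'|grep -E "pos|ft"
python3 -c "
from h import *
move((502.5,-25,79),-1.187)"
```

```text
position: [500.9, -25.7, 130.1]
ft_force: [0.2, 0.4, 0.0]
position: [503.1, -24.7, 133.2]
ft_force: [0.6, 0.3, 0.3]
pos [503.1 -24.7 133.2] head -1.186 -> [[-0.0007, -0.0, 0.0542], [0.001, -0.001, -0.0], np.float64(0.001)] t 19.9167 w 85.6 j7 -1.27 F [0.6 0.3 0.3]
```

```bash
python3 -m pendant '{"dp":[[0,0,0.01],[0,0,0.03],[0,0,0.045],[0,0,0.054],[0,0,0.054]],"rot":[[0,0,0],[0,0,0],[0,0,0],[0,0,0],[0,0,0]],"jaw":[1,1,1,1,1]}'|grep -E "pos|ft"
python3 -m pendant '{"dp":[[0,0,0],[0,0,0],[0,0,0],[0,0,0],[0,0,0]],"rot":[[0,0,0],[0,0,0],[0,0,0],[0,0,0],[0,0,0]],"jaw":[0.6,0.3,0,0,0]}' 30 |grep -E "pos|ft|wid|gra"
python3 -m pendant '{"dp":[[0,0,0],[0,0,0],[0,0,0],[0,0,0],[0,0,0]],"rot":[[0,0,0],[0,0,0],[0,0,0],[0,0,0],[0,0,0]],"jaw":[0,0,0,0,0]}' |grep -E "pos|ft|wid|gra"
python3 -c "
from h import *
move((501,-158.6,79),-1.187)
print([(np.round(d['point']).tolist(),round(d['conf'],2)) for d in manip.find_in('pan_center','side')])"
```

```text
position: [500.9, -24.7, 76.0]
ft_force: [-0.7, -0.9, 0.3]
position: [503.0, -24.8, 79.0]
ft_force: [0.5, -0.7, 0.4]
width: 25.3
grasp_force: 0.0
position: [502.9, -24.6, 78.8]
ft_force: [-1.1, 1.0, 6.0]
width: 13.6
grasp_force: 34.9
pos [502.9 -24.6  78.8] head -1.186 -> [[-0.052, 0.1235, -0.0002], [0.0, -0.001, 0.0], np.float64(0.001)] t 21.1667 w 13.6 j7 -1.29 F [-1.1  1.   6. ]
[([499.0, -147.0, 88.0], 0.89), ([196.0, 381.0, 82.0], 0.64), ([419.0, 388.0, 15.0], 0.51)]
```

```bash
python3 -m pendant '{"dp":[[-0.005,0.012,0],[-0.01,0.024,0],[-0.015,0.036,0],[-0.02,0.048,0],[-0.025,0.06,0]],"rot":[[0,0,0],[0,0,0],[0,0,0],[0,0,0],[0,0,0]],"jaw":[0,0,0,0,0]}'|grep -E "pos|ft|wid"
python3 -m pendant '{"dp":[[-0.006,0.014,0],[-0.012,0.028,0],[-0.018,0.042,0],[-0.024,0.056,0],[-0.027,0.0635,0]],"rot":[[0,0,0],[0,0,0],[0,0,0],[0,0,0],[0,0,0]],"jaw":[0,0,0,0,0]}'|grep -E "pos|ft|wid"
python3 -m pendant '{"dp":[[0,0,0],[0,0,0],[0,0,0],[0,0,0],[0,0,0]],"rot":[[0,0,0],[0,0,0],[0,0,0],[0,0,0],[0,0,0]],"jaw":[0,0,0,0,0]}'|grep -E "pos|ft|wid"
python3 -m pendant '{"dp":[[0,0,0],[0,0,0],[0,0,0],[0,0,0],[0,0,0]],"rot":[[0,0,0],[0,0,0],[0,0,0],[0,0,0],[0,0,0]],"jaw":[1,1,1,1,1]}'|grep -E "pos|ft|wid"
python3 -m pendant '{"dp":[[0,0,0],[0,0,0],[0,0,-0.01],[0,0,-0.04],[0,0,-0.08]],"rot":[[0,0,0],[0,0,0],[0,0,0],[0,0,0],[0,0,0]],"jaw":[1,1,1,1,1]}'|grep -E "pos|ft|wid"
python3 -m pendant '{"dp":[[0,0,-0.04],[0,0,-0.06],[0,0,-0.06],[0,0,-0.06],[0,0,-0.06]],"rot":[[0,0,0],[0,0,0],[0,0,0],[0,0,0],[0,0,0]],"jaw":[1,1,1,1,1]}'|grep -E "pos|ft|wid"
cat >> h.py <<'E'
def state(C,f):
    """kettle bar, copper blob, pan centre from a wrist frame"""
    for t in ('kettle_center','pan_center'): print(t,[(np.round(d['point']).tolist(),round(d['conf'],2)) for d in manip.find_in(t,'wrist')])
    hsv=cv2.cvtColor(f,cv2.COLOR_RGB2HSV)
    m=((hsv[...,0]<12)&(hsv[...,1]>150)&(hsv[...,2]>25)&(hsv[...,2]<110)).astype(np.uint8)
    n,l,st,ce=cv2.connectedComponentsWithStats(cv2.morphologyEx(m,cv2.MORPH_OPEN,np.ones((5,5))))
    for i in range(1,n):
        if st[i,4]>200:
            ys,xs=np.where(l==i);r=cv2.minAreaRect(np.c_[xs,ys].astype(np.float32));P=[onplane(q,136,C)[:2].round(1) for q in cv2.boxPoints(r)]
            print('bar?',np.round(r[0]),np.round(r[1]),np.mean(P,0))
E
python3 -c "
from h import *
f,C=snap('wrist','w11');state(C,f);move((655,246,190))"
```

```text
position: [502.5, -89.3, 78.8]
ft_force: [-0.4, 4.3, 5.7]
width: 13.4
position: [501.1, -160.1, 78.8]
ft_force: [-0.0, 3.9, 6.2]
width: 13.9
position: [501.1, -159.4, 78.8]
ft_force: [-0.0, -3.7, 5.4]
width: 13.1
position: [500.6, -158.2, 78.0]
ft_force: [-0.3, -0.7, -0.7]
width: 73.0
position: [498.5, -158.1, 157.0]
ft_force: [0.5, -0.4, -0.0]
width: 85.3
position: [500.4, -158.6, 218.1]
ft_force: [-0.2, 1.4, -0.0]
width: 85.4
kettle_center [([509.0, -154.0, 84.0], 0.97), ([500.0, -277.0, 90.0], 0.4)]
pan_center [([500.0, -279.0, 86.0], 0.68)]
bar? [280. 135.] [51. 15.] [ 549.25 -163.  ]
bar? [256. 183.] [83.  9.] [ 501.25  -161.175]
pos [ 500.  -158.5  217.1] head -1.186 -> [[0.2956, -0.3166, 0.0271]] t 23.8667 w 85.5 j7 -0.98 F [ 0.5  0.5 -0.5]
```

```bash
python3 -m pendant '{"dp":[[0.028,-0.03,0],[0.056,-0.06,0],[0.084,-0.09,0],[0.112,-0.12,0],[0.14,-0.15,0]],"rot":[[0,0,-0.12],[0,0,-0.24],[0,0,-0.36],[0,0,-0.48],[0,0,-0.6]],"jaw":[1,1,1,1,1]}'|grep -E "pos|ft"
python3 -c "
from h import *
move((654,246,180),1.816)"
```

```text
position: [574.1, 34.6, 217.5]
ft_force: [0.8, -0.3, 0.7]
pos [574.1  34.6 217.5] head -0.581 -> [[0.2206, -0.0491, 0.0374], [-0.001, 0.001, 0.0], np.float64(0.745)] t 24.2833 w 85.1 j7 -0.81 F [ 0.8 -0.3  0.7]
```

```bash
python3 -m pendant '{"dp":[[0.034,-0.008,0.005],[0.068,-0.016,0.01],[0.102,-0.023,0.015],[0.136,-0.03,0.02],[0.17,-0.038,0.025]],"rot":[[0,0,-0.12],[0,0,-0.24],[0,0,-0.36],[0,0,-0.48],[0,0,-0.6]],"jaw":[1,1,1,1,1]}'|grep -E "pos|ft"
python3 -m pendant '{"dp":[[0,0,0],[0,0,0],[0,0,0],[0,0,0],[0,0,0]],"rot":[[0,0,-0.12],[0,0,-0.24],[0,0,-0.36],[0,0,-0.48],[0,0,-0.6]],"jaw":[1,1,1,1,1]}'|grep -E "pos|ft"
python3 -m pendant '{"dp":[[0,0,0],[0,0,0],[0,0,0],[0,0,0],[0,0,0]],"rot":[[0,0,-0.12],[0,0,-0.24],[0,0,-0.36],[0,0,-0.48],[0,0,-0.6]],"jaw":[1,1,1,1,1]}'|grep -E "pos|ft"
python3 -m pendant '{"dp":[[0,0,0],[0,0,0],[0,0,0],[0,0,0],[0,0,0]],"rot":[[0,0,-0.12],[0,0,-0.24],[0,0,-0.36],[0,0,-0.48],[0,0,-0.6]],"jaw":[1,1,1,1,1]}'|grep -E "pos|ft"
python3 -c "
from h import *
move((654,246,180),1.816)"
```

```text
position: [636.7, 196.7, 191.8]
ft_force: [0.2, -0.5, 1.1]
position: [636.0, 195.5, 191.9]
ft_force: [0.0, 0.6, -0.4]
position: [636.1, 195.3, 192.1]
ft_force: [-0.7, 0.3, 0.4]
position: [636.1, 195.3, 192.1]
ft_force: [0.1, 0.0, 0.2]
pos [636.1 195.3 192.1] head 1.82 -> [[-0.0299, 0.0447, 0.012], [0.0, -0.002, -0.0], np.float64(0.004)] t 25.95 w 85.2 j7 1.17 F [0.1 0.  0.2]
```

```bash
python3 -m pendant '{"dp":[[-0.02,0.03,0],[-0.03,0.045,0],[-0.03,0.045,0],[-0.03,0.045,0],[-0.03,0.045,0]],"rot":[[0,0,0],[0,0,0],[0,0,0],[0,0,0],[0,0,0]],"jaw":[1,1,1,1,1]}'|grep -E "pos|ft"
python3 -m pendant '{"dp":[[0,0,0],[0,0,0],[0,0,0],[0,0,0],[0,0,0]],"rot":[[0,0,0],[0,0,0],[0,0,0],[0,0,0],[0,0,0]],"jaw":[1,1,1,1,1]}'|grep -E "pos|ft"
cat > dial.py <<'E'
from h import *
import sys
f,C=snap('wrist',sys.argv[1])
print([(np.round(d['point']).tolist(),round(d['conf'],2)) for d in manip.find_in('dial_grip','wrist')])
g=f.max(2);yy,xx=np.mgrid[:384,:512]
# rectify plane z=75 around dial, 1 px/mm
S=100;X,Y=np.meshgrid(np.linspace(704,604,S+1),np.linspace(296,196,S+1),indexing='ij')
P=np.array([proj((x,y,76),C) for x,y in zip(X.ravel(),Y.ravel())]).astype(np.float32).reshape(S+1,S+1,2)
im=cv2.remap(g,P[...,0],P[...,1],cv2.INTER_LINEAR)
m=(im<45).astype(np.uint8);n,l,st,ce=cv2.connectedComponentsWithStats(m)
for i in range(1,n):
    if st[i,4]>150:
        ys,xs=np.where(l==i);r=cv2.minAreaRect(np.c_[xs,ys].astype(np.float32));c=cv2.boxPoints(r)
        v=max((c[1]-c[0],c[2]-c[1]),key=np.linalg.norm);print('blob',st[i,4],'c',704-r[0][1],296-r[0][0],np.round(r[1]),'yaw',np.arctan(v[0]/v[1]) if v[1] else 9)
for row in im[10:92:3,10:92:2]: print(''.join('#' if v<45 else '+' if v<90 else '.' if v<150 else ' ' for v in row))
E
python3 dial.py w12
```

```text
position: [654.6, 246.0, 192.4]
ft_force: [0.5, -1.5, 0.3]
position: [655.0, 246.0, 193.6]
ft_force: [0.1, -0.0, 0.2]
[([651.0, 247.0, 55.0], 0.6)]
blob 1378 c 650.6572113037109 247.0008087158203 [51. 40.] yaw 0.6998929
blob 195 c 610.973030090332 227.72612762451172 [ 4. 66.] yaw -1.3101939
.................................        
.................................        
...................................++...+
..........................+++++.........+
......................+++................
                .+###+...................
          .+++++######...........+..+....
    ..++++++++. ######     .+++++++++....
.++++++++++..   .#####+.......+++++++....
++++++++++.     .#######+.......+++++....
+++++++++.     ############+......+++....
++++++++.    +###############......++....
+++++++.    .#################.....+++...
+++++++    .###################.....+++..
++++++.    +###################.....+++..
++++++.    ####################+....++...
++++++.    ####################+.....++..
++++++.    .########+ +########.....++++.
++++++.     ########+ +########.....++++.
+++++++.    .######## .#######......++++.
+++++++.     .#######. ######+.....+++++.
++++++++.      +#####+.#####......++++++.
+++++++++.       .########.......++++....
++++++++++.         +####+.     .........
++++++++++++.                  ..........
.+++++....                  ..........+++
.+..                 ..+.+.......++++####
.+                 ..++++++++++######++.
```

```bash
python3 -c "
from h import *
for n in ('w2','w12'):
  f,C=load(n);g=f.max(2)
  X,Y=np.meshgrid(np.arange(690,618,-2.5),np.arange(286,208,-1.25),indexing='ij')
  P=np.array([proj((x,y,77),C) for x,y in zip(X.ravel(),Y.ravel())]).astype(np.float32).reshape(X.shape+(2,))
  im=cv2.remap(g,P[...,0],P[...,1],cv2.INTER_LINEAR)
  for x,r in zip(X[:,0],im): print('%5.0f'%x,''.join('0123456789'[min(9,int(v)//12)] for v in r))
"
```

```text
690 999999999999999999999999999999999999999999888999999999999999999
  688 999999999999999999999999999999999988889999999999999999999999999
  685 999999999999999999999999998877788899999999999999999999999999999
  682 999999999999999999977777888888889999999999999999999999987666665
  680 999999999999888899888888888799999999999999999999999865555555555
  678 999888888999999999998888973222211111247999999999999999965555555
  675 899999999999999999998899995211111110000179999999999999999755555
  672 999999999999999999999999997211111110000012346799999999999997555
  670 999999999999999999999999999311111110000000111112599999999999865
  668 999999999999999999999999999211111110000000011011113799999999986
  665 999999999999999999999999951111111111000000111110011148999999999
  662 999999999999999999999999411111111111000000011111111002899999999
  660 999999999999999999999995111111111111000000001110110110289999999
  658 999999999999999999999982111111111111100000001111101110159999999
  655 999999999999999999999961111111111111100000010011011110028999999
  652 9999999999999999999999511111111111111000000001
[... 2257 characters left out ...]

  642 667676776799999999511110011111115997110000000000049999999954445
  640 777676677799999999931010111111114998110000000000179999999854445
  638 767777767779999999992111011111111999100000000000599999999644446
  635 767777776778999999999401101111111699611000100015999999997444445
  632 776777767767999999999991111111111399901000001389999999974444446
  630 777777777767789999999999941111111255411000159999999999744445556
  628 677777777777777999999999999985110000000028999999999996455678888
  625 777777777777777789999999999999995000122259999999999988888888888
  622 777777777777777777899999999999999999999999999999998888888888888
  620 777777777777777899999999999999999999999999999998888888888888877
```

```bash
python3 -c "
from h import *
move((653,245.5,24),1.73)"
```

```text
pos [654.9 246.2 193.5] head 1.814 -> [[0.0021, -0.0003, 0.1695], [-0.0, 0.0, 0.0], np.float64(0.084)] t 26.8833 w 85.1 j7 1.11 F [-0.1 -0.1  1.1]
```

```bash
python3 -m pendant '{"dp":[[0.002,0,0.03],[0.002,0,0.06],[0.002,0,0.09],[0.002,0,0.12],[0.002,0,0.13]],"rot":[[0,0,0.084],[0,0,0.084],[0,0,0.084],[0,0,0.084],[0,0,0.084]],"jaw":[1,1,1,1,1]}'|grep -E "pos|ft"
python3 -m pendant '{"dp":[[0,0,0.01],[0,0,0.02],[0,0,0.03],[0,0,0.039],[0,0,0.039]],"rot":[[0,0,0],[0,0,0],[0,0,0],[0,0,0],[0,0,0]],"jaw":[1,1,1,1,1]}'|grep -E "pos|ft"
python3 -m pendant '{"dp":[[0,0,0],[0,0,0],[0,0,0],[0,0,0],[0,0,0]],"rot":[[0,0,0],[0,0,0],[0,0,0],[0,0,0],[0,0,0]],"jaw":[0.6,0.3,0,0,0]}' 30 |grep -E "pos|ft|wid|gra"
python3 -m pendant '{"dp":[[0,0,0],[0,0,0],[0,0,0],[0,0,0],[0,0,0]],"rot":[[0,0,0],[0,0,0],[0,0,0],[0,0,0],[0,0,0]],"jaw":[0,0,0,0,0]}' |grep -E "pos|ft|wid|gra"
python3 -c "
from h import *
move((653,245.5,24),1.73);print(rot()[2]['wrist_torque'])"
```

```text
position: [650.8, 244.3, 58.3]
ft_force: [-0.1, -1.0, -1.6]
position: [652.4, 245.6, 22.9]
ft_force: [0.4, 0.6, -1.0]
position: [653.2, 246.1, 25.0]
ft_force: [0.2, -0.6, -0.2]
width: 25.7
grasp_force: 0.0
position: [653.1, 245.7, 24.8]
ft_force: [-0.6, -2.2, 4.5]
width: 11.1
grasp_force: 32.4
pos [653.1 245.7  24.8] head 1.73 -> [[0.0001, -0.0002, 0.0008], [-0.0, 0.0, -0.0], np.float64(-0.0)] t 28.55 w 11.1 j7 0.96 F [-0.6 -2.2  4.5]
[-0.52275571  0.39411917 -0.02799311]
```

```bash
for i in 1; do python3 -m pendant '{"dp":[[0,0,0],[0,0,0],[0,0,0],[0,0,0],[0,0,0]],"rot":[[0,0,0.1],[0,0,0.2],[0,0,0.3],[0,0,0.4],[0,0,0.5]],"jaw":[0,0,0,0,0]}'|grep -E "pos|ft"
python3 -m pendant '{"dp":[[0,0,0],[0,0,0],[0,0,0],[0,0,0],[0,0,0]],"rot":[[0,0,0.1],[0,0,0.2],[0,0,0.3],[0,0,0.4],[0,0,0.5]],"jaw":[0,0,0,0,0]}'|grep -E "pos|ft"
python3 -m pendant '{"dp":[[0,0,0],[0,0,0],[0,0,0],[0,0,0],[0,0,0]],"rot":[[0,0,0.05],[0,0,0.1],[0,0,0.15],[0,0,0.2],[0,0,0.2]],"jaw":[0,0,0,0,0]}'|grep -E "pos|ft|wid"; done
python3 -c "
from h import *
move((653,245.5,24),1.73);print(rot()[2]['wrist_torque'])"
```

```text
position: [653.2, 246.5, 24.8]
ft_force: [-0.7, 0.8, 4.1]
position: [653.7, 247.2, 24.8]
ft_force: [3.5, 2.8, 0.7]
position: [654.0, 247.5, 24.9]
ft_force: [4.5, 3.4, 0.5]
width: 11.2
pos [654.  247.5  24.9] head 0.528 -> [[-0.0012, -0.0018, 0.0009], [0.004, -0.001, 0.0], np.float64(-1.202)] t 29.8 w 11.2 j7 -0.15 F [4.5 3.4 0.5]
[ 0.61372478 -0.97974644 -0.05154892]
```

```bash
python3 -m pendant '{"dp":[[0,0,0],[0,0,0],[0,0,0],[0,0,0],[0,0,0]],"rot":[[0,0,0.03],[0,0,0.06],[0,0,0.1],[0,0,0.1],[0,0,0.1]],"jaw":[0,0,0,0,0]}'|grep -E "pos|ft|wid"; python3 -c "
from h import *
move((653,245.5,24),1.73);print(rot()[2]['wrist_torque'])"
python3 -m pendant '{"dp":[[0,0,0],[0,0,0],[0,0,0],[0,0,0],[0,0,0]],"rot":[[0,0,0.03],[0,0,0.06],[0,0,0.1],[0,0,0.1],[0,0,0.1]],"jaw":[0,0,0,0,0]}'|grep -E "pos|ft|wid"; python3 -c "
from h import *
move((653,245.5,24),1.73);print(rot()[2]['wrist_torque'])"
```

```text
position: [654.1, 247.5, 24.9]
ft_force: [4.8, 3.3, 0.3]
width: 11.1
pos [654.1 247.5  24.9] head 0.43 -> [[-0.0014, -0.0019, 0.0008], [0.004, -0.001, -0.0], np.float64(-1.3)] t 30.2167 w 11.1 j7 -0.23 F [4.8 3.3 0.3]
[ 0.653816   -1.07058477  0.02250353]
position: [654.3, 247.6, 24.9]
ft_force: [4.8, 3.3, -1.1]
width: 11.3
pos [654.3 247.6  24.9] head 0.33 -> [[-0.0015, -0.0019, 0.0009], [0.004, -0.002, -0.0], np.float64(-1.4)] t 30.6333 w 11.3 j7 -0.33 F [ 4.8  3.3 -1.1]
[ 0.74910884 -1.25324074  0.05962526]
```

```bash
python3 -m pendant '{"dp":[[0,0,0],[0,0,0],[0,0,0],[0,0,0],[0,0,0]],"rot":[[0,0,0.03],[0,0,0.06],[0,0,0.1],[0,0,0.1],[0,0,0.1]],"jaw":[0,0,0,0,0]}'|grep -E "pos|ft|wid"; python3 -c "
from h import *
move((653,245.5,24),1.73);print(rot()[2]['wrist_torque'])"
python3 -m pendant '{"dp":[[0,0,0],[0,0,0],[0,0,0],[0,0,0],[0,0,0]],"rot":[[0,0,0.03],[0,0,0.06],[0,0,0.1],[0,0,0.1],[0,0,0.1]],"jaw":[0,0,0,0,0]}'|grep -E "pos|ft|wid"; python3 -c "
from h import *
move((653,245.5,24),1.73);print(rot()[2]['wrist_torque'])"
```

```text
position: [654.1, 248.0, 25.0]
ft_force: [6.1, 2.7, -0.5]
width: 11.4
pos [654.1 248.   25. ] head 0.232 -> [[-0.0022, -0.0017, 0.001], [0.004, -0.002, 0.0], np.float64(-1.498)] t 31.05 w 11.4 j7 -0.42 F [ 6.1  2.7 -0.5]
[ 0.69011859 -1.11263002  0.98347543]
position: [654.2, 248.0, 25.1]
ft_force: [6.5, 2.3, -0.3]
width: 11.4
pos [654.2 248.   25.1] head 0.134 -> [[-0.0023, -0.0015, 0.0011], [0.004, -0.002, -0.0], np.float64(1.546)] t 31.4667 w 11.4 j7 -0.51 F [ 6.5  2.3 -0.3]
[ 0.57162745 -1.20511055  2.3594168 ]
```

```bash
python3 -m pendant '{"dp":[[0,0,0],[0,0,0],[0,0,0],[0,0,0],[0,0,0]],"rot":[[0,0,-0.05],[0,0,-0.1],[0,0,-0.1],[0,0,-0.1],[0,0,-0.1]],"jaw":[0,0,1,1,1]}'|grep -E "pos|ft|wid"
python3 -m pendant '{"dp":[[0,0,0],[0,0,0],[0,0,-0.01],[0,0,-0.04],[0,0,-0.08]],"rot":[[0,0,0],[0,0,0],[0,0,0],[0,0,0],[0,0,0]],"jaw":[1,1,1,1,1]}'|grep -E "pos|ft|wid"
python3 -m pendant '{"dp":[[0,0,-0.04],[0,0,-0.08],[0,0,-0.1],[0,0,-0.1],[0,0,-0.1]],"rot":[[0,0,-0.1],[0,0,-0.2],[0,0,-0.3],[0,0,-0.4],[0,0,-0.5]],"jaw":[1,1,1,1,1]}'|grep -E "pos|ft|wid"
python3 -m pendant '{"dp":[[0,0,0],[0,0,0],[0,0,0],[0,0,0],[0,0,0]],"rot":[[0,0,-0.12],[0,0,-0.24],[0,0,-0.36],[0,0,-0.48],[0,0,-0.6]],"jaw":[1,1,1,1,1]}'|grep -E "pos|ft|wid"
python3 -m pendant '{"dp":[[0,0,0],[0,0,0],[0,0,0],[0,0,0],[0,0,0]],"rot":[[0,0,-0.12],[0,0,-0.24],[0,0,-0.24],[0,0,-0.24],[0,0,-0.24]],"jaw":[1,1,1,1,1]}'|grep -E "pos|ft|wid"
python3 -c "
from h import *
move((545,267,170),np.pi/2)"; python3 dial.py w13|head -3
```

```text
position: [652.5, 245.9, 23.9]
ft_force: [0.6, -0.5, 0.2]
width: 47.0
position: [650.8, 244.7, 102.1]
ft_force: [1.9, -0.6, -0.5]
width: 85.1
position: [653.7, 246.7, 208.1]
ft_force: [0.1, 0.5, -0.9]
width: 85.4
position: [652.9, 245.9, 205.4]
ft_force: [-0.6, 0.4, 0.2]
width: 85.6
position: [652.9, 245.9, 204.8]
ft_force: [-0.3, 0.9, -0.7]
width: 85.4
pos [652.9 245.9 204.8] head 1.566 -> [[0.108, 0.0205, 0.0348], [0.0, 0.0, -0.0], np.float64(-0.005)] t 33.55 w 85.4 j7 0.89 F [-0.3  0.9 -0.7]
[([649.0, 246.0, 62.0], 0.58)]
blob 1401 c 647.0446166992188 245.8030776977539 [49. 40.] yaw 1.5152979
blob 172 c 611.0977020263672 228.26605987548828 [ 3. 67.] yaw -1.3171221
```

```bash
python3 -m pendant '{"dp":[[0.03,-0.01,0],[0.06,-0.02,0],[0.09,-0.03,0],[0.12,-0.04,0],[0.13,-0.046,0]],"rot":[[0,0,0],[0,0,0],[0,0,0],[0,0,0],[0,0,0]],"jaw":[1,1,1,1,1]}'|grep -E "pos|ft|wid"
python3 -m pendant '{"dp":[[0,0,0],[0,0,0],[0,0,0],[0,0,0],[0,0,0]],"rot":[[0,0,0],[0,0,0],[0,0,0],[0,0,0],[0,0,0]],"jaw":[1,1,1,1,1]}'|grep -E "pos|ft|wid"
cat > jars.py <<'E'
from h import *
import sys
f,C=snap('wrist',sys.argv[1])
print([(np.round(d['point']).tolist(),round(d['conf'],2)) for d in manip.find_in('jar0_center','wrist')])
m=(f.max(2)<40).astype(np.uint8);m[:]=cv2.morphologyEx(m,cv2.MORPH_OPEN,np.ones((3,3)))
for c in cv2.findContours(m,cv2.RETR_LIST,cv2.CHAIN_APPROX_NONE)[0]:
    a=cv2.contourArea(c)
    if 250<a<6000 and len(c)>20:
        e=cv2.fitEllipse(c)
        if e[1][0]/e[1][1]>.65 and a/(np.pi/4*e[1][0]*e[1][1])>.9: print(np.round(e[0]),np.round(e[1]),onplane(e[0],72,C).round(1)[:2])
E
python3 jars.py j1; python3 -c "
from h import *
f,C=load('w13');g=f.max(2)
X,Y=np.meshgrid(np.arange(690,618,-2.5),np.arange(286,208,-1.25),indexing='ij')
P=np.array([proj((x,y,77),C) for x,y in zip(X.ravel(),Y.ravel())]).astype(np.float32).reshape(X.shape+(2,))
im=cv2.remap(g,P[...,0],P[...,1],cv2.INTER_LINEAR)
for x,r in zip(X[:,0],im): print('%5.0f'%x,''.join('0123456789'[min(9,int(v)//12)] for v in r))
move((0,0,0))"
```

```text
position: [519.1, 200.1, 204.5]
ft_force: [0.6, 0.9, 0.8]
width: 85.3
position: [523.4, 200.6, 204.1]
ft_force: [-0.0, -0.4, 0.1]
width: 85.4
[]
[289. 272.] [33. 45.] [642. 242.]
[326. 184.] [43. 45.] [536.2 276.1]
[317.  68.] [48. 54.] [424.3 260.1]
[202.  57.] [49. 54.] [414.3 154.3]
  690 999999888888888889988888888889999888888888888888999999999999989
  688 888888898888888888888889998888888888888888888888999998777777876
  685 888888899888888888888988988888988888888888667667777778788887887
  682 888888888888888888888888899888888887666677788888888788888887887
  680 999999999999999999999999997776676777788888888887888888888888787
  678 999999999999999999999977777777767788888888878887788788888888888
  675 999999999999998667778877789999999999999988888887888888888887778
  672 999999976677788777678999999999999999999999999888788877888887888
  670 666666666777787778999999999999999999999999999999888888888888888
  668 766666666666676799999999999997544558999999999999997878887888788
  665 667666766666779999999999721111111111111136899951111588888888887
  662 7766666667779999999999311111110111111
[... 621 characters left out ...]
00000111111111111114999999999888888
  638 667676766999999300000000111111111111111111111127999999998888888
  635 667776776799999989941101111111111110111111111379999999998888878
  632 667776666689999999999411111111111111111111125999999999988888878
  630 676777777767999999999995101111111111111012699999999999788888888
  628 666676676776799999999999999532111112346899999999999998888888888
  625 776767766766767999999999999999999999999999999999999888788888888
  622 777667677766766779999999999999999999999999999999988888888888888
  620 776777777677778999999999999999999999999999999988888888888887777
pos [523.2 200.6 204.1] head 1.57 -> [[0.5229, -0.201, 0.2042]] t 34.5833 w 85.5 j7 0.91 F [0.8 0.1 0.2]
```

```bash
python3 -m pendant '{"dp":[[-0.018,0.04,0],[-0.018,0.071,0.02],[-0.018,0.071,0.06],[-0.018,0.071,0.09],[-0.018,0.071,0.1]],"rot":[[0,0,0],[0,0,0],[0,0,0],[0,0,0],[0,0,0]],"jaw":[1,1,1,1,1]}'|grep -E "pos|ft|wid"
python3 -m pendant '{"dp":[[0,0,0],[0,0,0],[0,0,0],[0,0,0],[0,0,0]],"rot":[[0,0,0],[0,0,0],[0,0,0],[0,0,0],[0,0,0]],"jaw":[1,1,1,1,1]}'|grep -E "pos|ft|wid"
python3 jars.py j2;python3 -c "
from h import *
f,C=load('j2');g=f.max(2)
X,Y=np.meshgrid(np.arange(585,500,-3.),np.arange(312,232,-1.5),indexing='ij')
P=np.array([proj((x,y,75),C) for x,y in zip(X.ravel(),Y.ravel())]).astype(np.float32).reshape(X.shape+(2,))
im=cv2.remap(g,P[...,0],P[...,1],cv2.INTER_LINEAR)
for x,r in zip(X[:,0],im): print('%5.0f'%x,''.join('0123456789'[min(9,int(v)//16)] for v in r))
move((0,0,0))"
```

```text
position: [538.5, 270.4, 99.0]
ft_force: [0.3, -0.6, -0.4]
width: 85.3
position: [541.9, 271.4, 106.3]
ft_force: [-0.5, 0.1, 1.0]
width: 85.3
[]
[222. 318.] [46. 67.] [640.1 245.6]
[261. 200.] [62. 63.] [535.9 277. ]
[235.  31.] [73. 78.] [426.4 260.6]
  585 999999999999999745554444333222122222222222222222222222
  582 999999999999999944322111121111222222222222222222222222
  579 999999999999999984322112211122222222222222222222222222
  576 999999999999999994321111111222222222222222222223458999
  573 999999999999999998322111111222222222222234689999999999
  570 999999999999999999431111122222223457899999999999999999
  567 999999999999999999932112234689999999999999999999999999
  564 999999999999999999999999999999999999999999999999999999
  561 999999999999999999999999999999999999999999999999999999
  558 999999999999999996200000000004999999999999999999999999
  555 999999999999998100000000000100001999999999999999999999
  552 766667667776100000000010000000000014788878888888888899
  549 777677776651001000000000000000000000288888778888888899
  546 667776776510000000000000000000000000028888888888
[... 330 characters left out ...]
110100000001000100010000016888999998999999
  525 666666666851100000000100100000000000046899999998899898
  522 666666666799111000010000000010001000277998999988899999
  519 666666666699910100000010011000000006767888889999989998
  516 666666666679997200001110110000000477668999889899989999
  513 666666666668999997210000000002677776669999989999999889
  510 666666666666799999999998888888887665599999999999999999
  507 666666666666669999999999999987666545999998999999999999
  504 666666666666666798999999976899644466988999899999999999
  501 333333333333333334787766554444443346567878888888878899
pos [541.5 271.2 105.6] head 1.57 -> [[0.5414, -0.2719, 0.1044]] t 35.5167 w 85.5 j7 0.73 F [ 0.2  0.5 -0.1]
```

```bash
cat >> h.py <<'E'
def cap(n,c,z,thr=40):
    """dark cap: rectified blob centre and extents at plane z near c"""
    f,C=load(n);g=f.max(2);x0,y0=c
    X,Y=np.meshgrid(np.arange(x0+50,x0-50,-.5),np.arange(y0+50,y0-50,-.5),indexing='ij')
    k,R,t=C;Q=np.stack([X,Y,np.full_like(X,z)],-1)@R.T+t
    im=cv2.remap(g,(k['fx']*Q[...,0]/Q[...,2]+k['cx']).astype(np.float32),(k['fy']*Q[...,1]/Q[...,2]+k['cy']).astype(np.float32),cv2.INTER_LINEAR,borderValue=255)
    m=cv2.morphologyEx((im<thr).astype(np.uint8),cv2.MORPH_OPEN,np.ones((9,9)));n_,l,st,ce=cv2.connectedComponentsWithStats(m)
    i=1+np.argmax(st[1:,4]);s=st[i]
    return [round(v,1) for v in (x0+50-ce[i][1]/2,y0+50-ce[i][0]/2,s[3]/2,s[2]/2,s[4]/4)]
E
python3 -c "
from h import *
for nm,c in (('C',(541,272)),('B',(430,258)),('A',(417,153))):
  for n in ('w1','w2','j1','j2'):
    try: print(nm,n,[cap(n,c,z) for z in (75,66)])
    except Exception as e: print(nm,n,'-')
k=load('j2')[1];print(-k[1].T@k[2]);k=load('w2')[1];print(-k[1].T@k[2])
"
```

```text
C w1 -
C w2 [[np.float64(539.7), np.float64(274.3), np.float64(47.0), np.float64(49.0), np.float64(1774.0)], [np.float64(537.4), np.float64(277.7), np.float64(48.0), np.float64(50.0), np.float64(1854.2)]]
C j1 [[np.float64(535.8), np.float64(275.4), np.float64(47.5), np.float64(46.5), np.float64(1730.0)], [np.float64(538.7), np.float64(277.6), np.float64(49.0), np.float64(48.0), np.float64(1839.0)]]
C j2 [[np.float64(535.6), np.float64(276.9), np.float64(48.0), np.float64(44.5), np.float64(1701.2)], [np.float64(539.1), np.float64(277.1), np.float64(50.0), np.float64(46.5), np.float64(1852.8)]]
B w1 -
B w2 [[np.float64(421.3), np.float64(259.1), np.float64(73.5), np.float64(47.5), np.float64(2259.0)], [np.float64(419.0), np.float64(261.6), np.float64(69.5), np.float64(48.5), np.float64(2213.5)]]
B j1 [[np.float64(425.0), np.float64(259.5), np.float64(44.0), np.float64(46.0), np.float64(1623.5)], [np.float64(424.6), np.float64(261.3), np.float64(46.0), np.float64(47.0), np.float64(1724.8)]]
B j2 [[np.float64(427.7), np.float64(260.8), np.float64(37.0), np.float64(45.0), np.float64(1400
[... 275 characters left out ...]
0), np.float64(2033.2)]]
A w2 [[np.float64(419.0), np.float64(153.2), np.float64(50.5), np.float64(43.0), np.float64(1757.8)], [np.float64(414.0), np.float64(153.9), np.float64(51.5), np.float64(44.5), np.float64(1839.2)]]
A j1 [[np.float64(415.2), np.float64(154.8), np.float64(44.5), np.float64(45.5), np.float64(1594.8)], [np.float64(414.5), np.float64(153.5), np.float64(46.0), np.float64(46.5), np.float64(1687.8)]]
A j2 [[np.float64(422.8), np.float64(158.2), np.float64(28.5), np.float64(50.0), np.float64(1202.8)], [np.float64(421.3), np.float64(153.4), np.float64(30.0), np.float64(52.5), np.float64(1311.5)]]
[456.73277689 271.30355524 282.17396398]
[640.94203422 122.11130634 473.8232291 ]
```

```bash
python3 -m pendant '{"dp":[[0.003,0.006,0],[0.003,0.006,0.03],[0.003,0.006,0.06],[0.003,0.006,0.09],[0.003,0.006,0.104]],"rot":[[0,0,0],[0,0,0],[0,0,0],[0,0,0],[0,0,0]],"jaw":[1,1,1,1,1]}'|grep -E "pos|ft|wid"
python3 -m pendant '{"dp":[[0,0,0],[0,0,0],[0,0,0],[0,0,0],[0,0,0]],"rot":[[0,0,0],[0,0,0],[0,0,0],[0,0,0],[0,0,0]],"jaw":[0.6,0.3,0,0,0]}' 25 |grep -E "pos|ft|wid|gra"
python3 -m pendant '{"dp":[[0,0,0],[0,0,0],[0,0,0],[0,0,0],[0,0,0]],"rot":[[0,0,0],[0,0,0],[0,0,0],[0,0,0],[0,0,0]],"jaw":[0,0,0,0,0]}' |grep -E "pos|ft|wid|gra"
python3 -m pendant '{"dp":[[0,0,-0.02],[0,0,-0.05],[0,0,-0.09],[0,0,-0.13],[0,0,-0.17]],"rot":[[0,0,0],[0,0,0],[0,0,0],[0,0,0],[0,0,0]],"jaw":[0,0,0,0,0]}' |grep -E "pos|ft|wid|gra"
python3 -c "
from h import *
move((626,-26.5,170),np.pi/2)"
```

```text
position: [536.0, 276.1, -3.1]
ft_force: [-0.3, -0.9, -0.4]
width: 85.2
position: [539.2, 278.2, 2.7]
ft_force: [-1.3, 0.3, 7.1]
width: 49.9
grasp_force: 26.8
position: [539.2, 278.2, 2.7]
ft_force: [-1.4, -0.3, 7.3]
width: 50.0
grasp_force: 26.8
position: [537.6, 277.0, 173.0]
ft_force: [0.9, 0.2, -0.8]
width: 49.8
grasp_force: 26.6
pos [537.6 277.  173. ] head 1.57 -> [[-0.0885, -0.3035, 0.0029], [0.0, 0.001, -0.0], np.float64(-0.0)] t 37.1833 w 49.8 j7 0.76 F [ 0.9  0.2 -0.8]
```

```bash
python3 -m pendant '{"dp":[[-0.01,-0.035,0],[-0.02,-0.07,0],[-0.03,-0.105,0],[-0.04,-0.14,0],[-0.05,-0.175,0]],"rot":[[0,0,0],[0,0,0],[0,0,0],[0,0,0],[0,0,0]],"jaw":[0,0,0,0,0]}'|grep -E "pos|ft|wid"
python3 -m pendant '{"dp":[[-0.01,-0.035,0],[-0.02,-0.07,0],[-0.03,-0.105,0],[-0.038,-0.129,0.03],[-0.038,-0.129,0.06]],"rot":[[0,0,0],[0,0,0],[0,0,0],[0,0,0],[0,0,0]],"jaw":[0,0,0,0,0]}'|grep -E "pos|ft|wid"
python3 -m pendant '{"dp":[[0,0,0.01],[0,0,0.02],[0,0,0.02],[0,0,0.02],[0,0,0.02]],"rot":[[0,0,0],[0,0,0],[0,0,0],[0,0,0],[0,0,0]],"jaw":[0,0,0,0,0]}'|grep -E "pos|ft|wid"
python3 -c "
from h import *
move((627,-26.5,64),np.pi/2)"
```

```text
position: [588.2, 100.3, 171.4]
ft_force: [1.7, 0.0, -1.1]
width: 49.7
position: [628.9, -36.1, 111.6]
ft_force: [0.6, -2.2, -2.8]
width: 49.9
position: [626.7, -25.5, 92.5]
ft_force: [0.2, -0.4, -0.9]
width: 49.8
pos [626.7 -25.5  92.5] head 1.572 -> [[-0.0003, -0.001, 0.0285], [0.0, 0.003, -0.0], np.float64(0.001)] t 38.4333 w 49.8 j7 1.25 F [ 0.2 -0.4 -0.9]
```

```bash
python3 -m pendant '{"dp":[[0,-0.001,0.01],[0,-0.001,0.018],[0,-0.001,0.024],[0,-0.001,0.028],[0,-0.001,0.029]],"rot":[[0,0,0],[0,0,0],[0,0,0],[0,0,0],[0,0,0]],"jaw":[0,0,0,0,0]}'|grep -E "pos|ft|wid"
python3 -m pendant '{"dp":[[0,0,0],[0,0,0],[0,0,0],[0,0,0],[0,0,0]],"rot":[[0,0,0],[0,0,0],[0,0,0],[0,0,0],[0,0,0]],"jaw":[0,0,0,0,0]}'|grep -E "pos|ft|wid"
python3 -m pendant '{"dp":[[0,0,0],[0,0,0],[0,0,0],[0,0,0],[0,0,0]],"rot":[[0,0,0],[0,0,0],[0,0,0],[0,0,0],[0,0,0]],"jaw":[0.7,0.8,0.9,1,1]}'|grep -E "pos|ft|wid"
python3 -m pendant '{"dp":[[0,0,0],[0,0,-0.01],[0,0,-0.04],[0,0,-0.08],[0,0,-0.12]],"rot":[[0,0,0],[0,0,0],[0,0,0],[0,0,0],[0,0,0]],"jaw":[1,1,1,1,1]}'|grep -E "pos|ft|wid"
python3 -m pendant '{"dp":[[0,0,0],[0,0,0],[0,0,0],[0,0,0],[0,0,0]],"rot":[[0,0,0],[0,0,0],[0,0,0],[0,0,0],[0,0,0]],"jaw":[1,1,1,1,1]}'|grep -E "pos|ft|wid"
python3 -c "
from h import *
f,C=snap('wrist','j3');print([cap('j3',(626,-26),z) for z in (135,126)]);state(C,f)
move((425.5,261,110),np.pi/2)"
```

```text
position: [625.9, -28.1, 62.6]
ft_force: [-8.3, -1.8, 19.2]
width: 50.1
position: [625.9, -28.1, 62.7]
ft_force: [-5.1, -0.3, 12.2]
width: 50.0
position: [625.6, -28.0, 61.0]
ft_force: [0.6, -0.3, 0.0]
width: 85.2
position: [624.8, -27.9, 182.7]
ft_force: [1.3, -0.8, 0.7]
width: 85.3
position: [624.9, -28.3, 180.0]
ft_force: [0.3, -0.6, -0.8]
width: 85.4
[[np.float64(622.3), np.float64(-28.3), np.float64(48.0), np.float64(44.0), np.float64(1683.2)], [np.float64(625.5), np.float64(-28.3), np.float64(50.5), np.float64(46.0), np.float64(1825.0)]]
kettle_center [([511.0, -140.0, 86.0], 0.93)]
pan_center [([507.0, -240.0, 49.0], 0.89)]
bar? [59. 37.] [96. 27.] [ 511.925 -151.75 ]
bar? [120.  87.] [19. 62.] [ 541.625 -117.75 ]
bar? [ 23. 288.] [48.  6.] [ 700.825 -220.85 ]
pos [625.2 -28.1 180.4] head 1.57 -> [[0.1998, 0.2889, 0.0708], [0.0, -0.002, 0.0], np.float64(-0.001)] t 40.6667 w 85.2 j7 1.29 F [-0.9  0.3  0. ]
```

```bash
python3 -m pendant '{"dp":[[0.022,0.033,0],[0.045,0.066,0],[0.068,0.099,0],[0.09,0.132,0],[0.113,0.165,0]],"rot":[[0,0,0],[0,0,0],[0,0,0],[0,0,0],[0,0,0]],"jaw":[1,1,1,1,1]}'|grep -E "pos|ft|wid"
python3 -m pendant '{"dp":[[0.022,0.033,0.01],[0.045,0.066,0.03],[0.068,0.099,0.05],[0.087,0.124,0.07],[0.087,0.124,0.07]],"rot":[[0,0,0],[0,0,0],[0,0,0],[0,0,0],[0,0,0]],"jaw":[1,1,1,1,1]}'|grep -E "pos|ft|wid"
python3 -m pendant '{"dp":[[0,0,0],[0,0,0],[0,0,0],[0,0,0],[0,0,0]],"rot":[[0,0,0],[0,0,0],[0,0,0],[0,0,0],[0,0,0]],"jaw":[1,1,1,1,1]}'|grep -E "pos|ft|wid"
python3 -c "
from h import *
f,C=snap('wrist','j4');print([cap('j4',(425,261),z) for z in (75,66)]);
move((425.5,261,3),np.pi/2)"
```

```text
position: [511.4, 138.3, 181.0]
ft_force: [1.7, 0.7, -0.2]
width: 85.6
position: [418.8, 266.1, 108.5]
ft_force: [-1.2, 0.3, -1.1]
width: 85.5
position: [427.0, 260.3, 111.7]
ft_force: [-0.2, -0.1, -0.9]
width: 85.6
[[np.float64(422.3), np.float64(260.5), np.float64(48.0), np.float64(44.5), np.float64(1695.2)], [np.float64(425.7), np.float64(260.6), np.float64(50.0), np.float64(46.5), np.float64(1841.5)]]
pos [426.8 260.4 111.7] head 1.568 -> [[0.0014, 0.0006, 0.1087], [0.0, 0.001, -0.0], np.float64(-0.003)] t 41.9667 w 85.5 j7 0.7 F [0.2 0.5 0.1]
```

```bash
python3 -m pendant '{"dp":[[0.001,0,0.01],[0.001,0,0.04],[0.001,0,0.07],[0.001,0,0.095],[0.001,0,0.109]],"rot":[[0,0,0],[0,0,0],[0,0,0],[0,0,0],[0,0,0]],"jaw":[1,1,1,1,1]}'|grep -E "pos|ft|wid"
python3 -m pendant '{"dp":[[0,0,0],[0,0,0],[0,0,0],[0,0,0],[0,0,0]],"rot":[[0,0,0],[0,0,0],[0,0,0],[0,0,0],[0,0,0]],"jaw":[0.6,0.3,0,0,0]}' 25 |grep -E "pos|ft|wid|gra"
python3 -m pendant '{"dp":[[0,0,0],[0,0,0],[0,0,0],[0,0,0],[0,0,0]],"rot":[[0,0,0],[0,0,0],[0,0,0],[0,0,0],[0,0,0]],"jaw":[0,0,0,0,0]}' |grep -E "pos|ft|wid|gra"
python3 -m pendant '{"dp":[[0,0,-0.02],[0,0,-0.05],[0,0,-0.09],[0,0,-0.13],[0,0,-0.19]],"rot":[[0,0,0],[0,0,0],[0,0,0],[0,0,0],[0,0,0]],"jaw":[0,0,0,0,0]}' |grep -E "pos|ft|wid|gra"
python3 -c "
from h import *
move((627,-157.5,190),np.pi/2)"
```

```text
position: [423.3, 259.7, -0.9]
ft_force: [-1.3, -0.4, -0.2]
width: 85.4
position: [425.8, 262.0, 4.0]
ft_force: [-3.0, -0.9, 5.9]
width: 49.6
grasp_force: 26.4
position: [425.8, 262.0, 4.0]
ft_force: [-3.6, -0.5, 7.7]
width: 49.9
grasp_force: 26.5
position: [424.3, 261.1, 176.1]
ft_force: [1.5, 0.4, -0.7]
width: 49.6
grasp_force: 26.6
pos [424.3 261.1 176.1] head 1.571 -> [[-0.2027, -0.4186, -0.0138], [-0.0, 0.0, 0.0], np.float64(-0.0)] t 43.6333 w 49.6 j7 0.76 F [ 1.5  0.4 -0.7]
```

```bash
python3 -m pendant '{"dp":[[-0.017,-0.035,0],[-0.034,-0.07,0],[-0.051,-0.105,0],[-0.068,-0.14,0],[-0.085,-0.175,0]],"rot":[[0,0,0],[0,0,0],[0,0,0],[0,0,0],[0,0,0]],"jaw":[0,0,0,0,0]}'|grep -E "pos|ft|wid"
python3 -m pendant '{"dp":[[-0.017,-0.035,0],[-0.034,-0.07,0],[-0.051,-0.105,0],[-0.068,-0.14,0],[-0.085,-0.175,0]],"rot":[[0,0,0],[0,0,0],[0,0,0],[0,0,0],[0,0,0]],"jaw":[0,0,0,0,0]}'|grep -E "pos|ft|wid"
python3 -m pendant '{"dp":[[-0.017,-0.035,0],[-0.032,-0.07,0],[-0.032,-0.07,0.03],[-0.032,-0.07,0.06],[-0.032,-0.07,0.08]],"rot":[[0,0,0],[0,0,0],[0,0,0],[0,0,0],[0,0,0]],"jaw":[0,0,0,0,0]}'|grep -E "pos|ft|wid"
python3 -m pendant '{"dp":[[0,0,0],[0,0,0],[0,0,0],[0,0,0],[0,0,0]],"rot":[[0,0,0],[0,0,0],[0,0,0],[0,0,0],[0,0,0]],"jaw":[0,0,0,0,0]}'|grep -E "pos|ft|wid"
python3 -c "
from h import *
move((626.5,-158.5,65),np.pi/2)"
```

```text
position: [510.5, 84.1, 175.0]
ft_force: [1.5, 0.4, -1.0]
width: 49.4
position: [595.3, -91.2, 174.8]
ft_force: [1.0, 0.1, -1.1]
width: 49.8
position: [625.9, -160.1, 91.8]
ft_force: [-0.6, 0.3, -1.5]
width: 49.5
position: [627.7, -159.0, 96.2]
ft_force: [0.1, 0.7, -1.2]
width: 49.4
pos [ 627.7 -159.    96.2] head 1.57 -> [[0.0013, 0.0005, 0.0312], [-0.001, 0.003, 0.0], np.float64(-0.001)] t 45.3 w 49.4 j7 1.47 F [ 0.1  0.7 -1.2]
```

```bash
python3 -m pendant '{"dp":[[0.001,0,0.01],[0.001,0,0.02],[0.001,0,0.026],[0.001,0,0.029],[0.001,0,0.031]],"rot":[[0,0,0],[0,0,0],[0,0,0],[0,0,0],[0,0,0]],"jaw":[0,0,0,0,0]}'|grep -E "pos|ft|wid"
python3 -m pendant '{"dp":[[0,0,0],[0,0,0],[0,0,0],[0,0,0],[0,0,0]],"rot":[[0,0,0],[0,0,0],[0,0,0],[0,0,0],[0,0,0]],"jaw":[0,0,0,0,0]}'|grep -E "pos|ft|wid"
python3 -m pendant '{"dp":[[0,0,0],[0,0,0],[0,0,0],[0,0,0],[0,0,0]],"rot":[[0,0,0],[0,0,0],[0,0,0],[0,0,0],[0,0,0]],"jaw":[0.7,0.8,0.9,1,1]}'|grep -E "pos|ft|wid"
python3 -m pendant '{"dp":[[0,0,0],[0,0,-0.01],[0,0,-0.04],[0,0,-0.08],[0,0,-0.12]],"rot":[[0,0,0],[0,0,0],[0,0,0],[0,0,0],[0,0,0]],"jaw":[1,1,1,1,1]}'|grep -E "pos|ft|wid"
python3 -m pendant '{"dp":[[0,0,0],[0,0,0],[0,0,0],[0,0,0],[0,0,0]],"rot":[[0,0,0],[0,0,0],[0,0,0],[0,0,0],[0,0,0]],"jaw":[1,1,1,1,1]}'|grep -E "pos|ft|wid"
python3 -c "
from h import *
f,C=snap('wrist','j5');print(cap('j5',(626,-159),126));state(C,f)
move((414.2,153.8,110),np.pi/2)"
```

```text
position: [625.4, -159.1, 64.1]
ft_force: [-10.8, -0.2, 24.6]
width: 49.7
position: [625.6, -159.1, 64.4]
ft_force: [-7.0, 0.7, 12.0]
width: 49.7
position: [625.5, -159.0, 62.7]
ft_force: [-0.3, -0.0, 0.3]
width: 85.1
position: [624.8, -158.8, 184.4]
ft_force: [1.7, -1.1, -0.2]
width: 85.6
position: [624.8, -159.1, 181.6]
ft_force: [-0.1, -0.2, 0.2]
width: 85.2
[np.float64(625.9), np.float64(-159.3), np.float64(49.5), np.float64(45.5), np.float64(1797.2)]
kettle_center [([498.0, -185.0, 79.0], 0.75)]
pan_center [([514.0, -282.0, 87.0], 0.91)]
bar? [208.  17.] [39. 19.] [ 499.475 -187.275]
bar? [207.  49.] [76. 25.] [ 517.625 -189.025]
pos [ 625.1 -159.   182.1] head 1.57 -> [[0.211, 0.3126, 0.0726], [0.001, -0.002, 0.0], np.float64(-0.001)] t 47.5333 w 85.4 j7 1.51 F [ 0.3 -0.7  0.6]
```

```bash
python3 -m pendant '{"dp":[[0.022,0.033,0],[0.044,0.066,0],[0.066,0.099,0],[0.088,0.132,0],[0.111,0.165,0]],"rot":[[0,0,0],[0,0,0],[0,0,0],[0,0,0],[0,0,0]],"jaw":[1,1,1,1,1]}'|grep -E "pos|ft|wid"
python3 -m pendant '{"dp":[[0.022,0.033,0.01],[0.044,0.066,0.03],[0.066,0.099,0.05],[0.1,0.147,0.07],[0.1,0.147,0.07]],"rot":[[0,0,0],[0,0,0],[0,0,0],[0,0,0],[0,0,0]],"jaw":[1,1,1,1,1]}'|grep -E "pos|ft|wid"
python3 -m pendant '{"dp":[[0,0,0],[0,0,0],[0,0,0],[0,0,0],[0,0,0]],"rot":[[0,0,0],[0,0,0],[0,0,0],[0,0,0],[0,0,0]],"jaw":[1,1,1,1,1]}'|grep -E "pos|ft|wid"
python3 -c "
from h import *
f,C=snap('wrist','j6');print([cap('j6',(414,154),z) for z in (75,66)]);
move((414.2,153.8,3),np.pi/2)"
```

```text
position: [513.3, 7.4, 182.5]
ft_force: [0.9, 1.4, 0.5]
width: 85.4
position: [411.4, 155.8, 111.6]
ft_force: [-0.1, 1.0, -0.1]
width: 86.0
position: [415.7, 152.2, 113.3]
ft_force: [-0.3, -0.5, -0.2]
width: 85.6
[[np.float64(412.4), np.float64(154.0), np.float64(48.0), np.float64(44.5), np.float64(1701.2)], [np.float64(415.8), np.float64(154.0), np.float64(50.0), np.float64(46.5), np.float64(1846.0)]]
pos [415.6 152.3 113.2] head 1.568 -> [[0.0014, 0.0014, 0.1102], [0.0, 0.0, -0.0], np.float64(-0.003)] t 48.8333 w 85.2 j7 1.02 F [-0.4 -0.6 -0.5]
```

```bash
python3 -m pendant '{"dp":[[0,0.001,0.01],[0,0.001,0.04],[0,0.001,0.07],[0,0.001,0.095],[0,0.001,0.11]],"rot":[[0,0,0],[0,0,0],[0,0,0],[0,0,0],[0,0,0]],"jaw":[1,1,1,1,1]}'|grep -E "pos|ft|wid"
python3 -m pendant '{"dp":[[0,0,0],[0,0,0],[0,0,0],[0,0,0],[0,0,0]],"rot":[[0,0,0],[0,0,0],[0,0,0],[0,0,0],[0,0,0]],"jaw":[0.6,0.3,0,0,0]}' 25 |grep -E "pos|ft|wid|gra"
python3 -m pendant '{"dp":[[0,0,0],[0,0,0],[0,0,0],[0,0,0],[0,0,0]],"rot":[[0,0,0],[0,0,0],[0,0,0],[0,0,0],[0,0,0]],"jaw":[0,0,0,0,0]}' |grep -E "pos|ft|wid|gra"
python3 -m pendant '{"dp":[[0,0,-0.02],[0,0,-0.05],[0,0,-0.09],[0,0,-0.13],[0,0,-0.19]],"rot":[[0,0,0],[0,0,0],[0,0,0],[0,0,0],[0,0,0]],"jaw":[0,0,0,0,0]}' |grep -E "pos|ft|wid|gra"
python3 -c "
from h import *
move((627,-92.7,190),np.pi/2)"
```

```text
position: [413.2, 153.3, -0.2]
ft_force: [0.5, -0.7, 0.4]
width: 85.3
position: [415.8, 154.3, 4.0]
ft_force: [0.3, -0.0, 2.1]
width: 49.5
grasp_force: 26.4
position: [415.9, 154.4, 4.0]
ft_force: [-1.0, -1.0, 7.1]
width: 49.5
grasp_force: 27.0
position: [413.8, 154.3, 176.1]
ft_force: [1.9, -1.0, -1.4]
width: 49.5
grasp_force: 26.8
pos [413.8 154.3 176.1] head 1.571 -> [[-0.2131, -0.247, -0.0141], [-0.0, -0.001, 0.0], np.float64(0.0)] t 50.5 w 49.5 j7 1.1 F [ 1.9 -1.  -1.4]
```

```bash
python3 -m pendant '{"dp":[[-0.02,-0.034,0],[-0.04,-0.068,0],[-0.06,-0.102,0],[-0.08,-0.136,0],[-0.1,-0.17,0]],"rot":[[0,0,0],[0,0,0],[0,0,0],[0,0,0],[0,0,0]],"jaw":[0,0,0,0,0]}'|grep -E "pos|ft|wid"
python3 -m pendant '{"dp":[[-0.02,-0.034,0],[-0.04,-0.068,0],[-0.06,-0.102,0],[-0.08,-0.136,0],[-0.1,-0.17,0]],"rot":[[0,0,0],[0,0,0],[0,0,0],[0,0,0],[0,0,0]],"jaw":[0,0,0,0,0]}'|grep -E "pos|ft|wid"
python3 -m pendant '{"dp":[[-0.006,-0.034,0],[-0.012,-0.068,0],[-0.012,-0.105,0],[-0.012,-0.105,0],[-0.012,-0.105,0]],"rot":[[0,0,0],[0,0,0],[0,0,0],[0,0,0],[0,0,0]],"jaw":[0,0,0,0,0]}'|grep -E "pos|ft|wid"
python3 -c "
from h import *
move((626.3,-290.9,95),np.pi/2)"
```

```text
position: [515.2, -18.2, 174.9]
ft_force: [-0.1, -0.3, -0.7]
width: 49.4
position: [614.9, -188.3, 174.4]
ft_force: [-0.2, -0.0, 0.9]
width: 49.8
position: [625.2, -295.0, 173.4]
ft_force: [-0.5, 0.9, -1.0]
width: 49.6
pos [ 625.2 -295.   173.4] head 1.564 -> [[-0.0012, 0.0042, 0.0784], [-0.0, -0.002, 0.0], np.float64(-0.007)] t 51.75 w 49.6 j7 1.7 F [-0.5  0.9 -1. ]
```

```bash
python3 -m pendant '{"dp":[[0,0,0.03],[0,0,0.06],[0,0,0.075],[0,0,0.075],[0,0,0.075]],"rot":[[0,0,0],[0,0,0],[0,0,0],[0,0,0],[0,0,0]],"jaw":[0,0,0,0,0]}'|grep -E "pos|ft|wid"
python3 -m pendant '{"dp":[[0,0,0],[0,0,0],[0,0,0],[0,0,0],[0,0,0]],"rot":[[0,0,0],[0,0,0],[0,0,0],[0,0,0],[0,0,0]],"jaw":[0,0,0,0,0]}'|grep -E "pos|ft|wid"
python3 -c "
from h import *
move((626.3,-290.9,65),np.pi/2)"
```

```text
position: [626.0, -289.8, 99.4]
ft_force: [-0.3, 0.5, 0.3]
width: 49.7
position: [626.8, -291.1, 100.5]
ft_force: [0.9, -0.6, -1.9]
width: 49.4
pos [ 626.8 -291.1  100.5] head 1.57 -> [[0.0006, 0.0002, 0.0355], [-0.0, 0.001, 0.0], np.float64(-0.001)] t 52.5833 w 49.4 j7 1.68 F [ 0.9 -0.6 -1.9]
```

```bash
python3 -m pendant '{"dp":[[0,0,0.01],[0,0,0.022],[0,0,0.03],[0,0,0.034],[0,0,0.0355]],"rot":[[0,0,0],[0,0,0],[0,0,0],[0,0,0],[0,0,0]],"jaw":[0,0,0,0,0]}'|grep -E "pos|ft|wid"
python3 -m pendant '{"dp":[[0,0,0],[0,0,0],[0,0,0],[0,0,0],[0,0,0]],"rot":[[0,0,0],[0,0,0],[0,0,0],[0,0,0],[0,0,0]],"jaw":[0,0,0,0,0]}'|grep -E "pos|ft|wid"
python3 -m pendant '{"dp":[[0,0,0],[0,0,0],[0,0,0],[0,0,0],[0,0,0]],"rot":[[0,0,0],[0,0,0],[0,0,0],[0,0,0],[0,0,0]],"jaw":[0.7,0.8,0.9,1,1]}'|grep -E "pos|ft|wid"
python3 -m pendant '{"dp":[[0,0,0],[0,0,-0.01],[0,0,-0.04],[0,0,-0.08],[0,0,-0.12]],"rot":[[0,0,0],[0,0,0],[0,0,0],[0,0,0],[0,0,0]],"jaw":[1,1,1,1,1]}'|grep -E "pos|ft|wid"
python3 -m pendant '{"dp":[[0.02,0,-0.02],[0.05,0.02,-0.02],[0.09,0.05,-0.02],[0.12,0.06,-0.02],[0.145,0.07,-0.02]],"rot":[[0,0,0],[0,0,0],[0,0,0],[0,0,0],[0,0,0]],"jaw":[1,1,1,1,1]}'|grep -E "pos|ft|wid"
python3 -m pendant '{"dp":[[0,0,0],[0,0,0],[0,0,0],[0,0,0],[0,0,0]],"rot":[[0,0,0],[0,0,0],[0,0,0],[0,0,0],[0,0,0]],"jaw":[1,1,1,1,1]}'|grep -E "pos|ft|wid"
python3 -c "
from h import *
f,C=snap('wrist','e1');state(C,f)
for x,y in((625.6,-290.9),(626,-159),(626,-27)):
  try: print(cap('e1',(x,y),126))
  except Exception as e: print('-')
"
```

```text
position: [626.0, -290.8, 64.3]
ft_force: [-7.7, 2.5, 15.7]
width: 49.6
position: [626.1, -290.8, 64.5]
ft_force: [-5.1, 2.4, 7.5]
width: 50.0
position: [626.4, -291.0, 63.9]
ft_force: [0.2, -0.2, 0.6]
width: 85.5
position: [625.7, -290.8, 185.5]
ft_force: [0.3, -0.4, 0.6]
width: 85.2
position: [479.5, -218.5, 204.7]
ft_force: [-1.2, 0.2, 0.5]
width: 85.4
position: [482.5, -221.1, 204.2]
ft_force: [0.4, 0.3, -0.7]
width: 85.0
kettle_center [([456.0, -197.0, 86.0], 0.78)]
pan_center [([480.0, -291.0, 84.0], 0.67), ([756.0, -102.0, 29.0], 0.34), ([360.0, -442.0, 31.0], 0.15)]
bar? [284. 175.] [90. 12.] [ 468.875 -195.3  ]
[np.float64(627.6), np.float64(-291.5), np.float64(57.5), np.float64(47.5), np.float64(2139.2)]
[np.float64(626.7), np.float64(-158.7), np.float64(58.0), np.float64(48.0), np.float64(2162.5)]
[np.float64(641.9), np.float64(-30.2), np.float64(79.0), np.float64(100.0), np.float64(6564.8)]
```

```bash
cat >> h.py <<'E'
def amap(n,xr,yr,z,dx=6,dy=3):
    f,C=load(n);X,Y=np.meshgrid(np.arange(xr[1],xr[0],-dx),np.arange(yr[1],yr[0],-dy),indexing='ij')
    k,R,t=C;Q=np.stack([X,Y,np.full_like(X,z)],-1)@R.T+t
    im=cv2.remap(f,(k['fx']*Q[...,0]/Q[...,2]+k['cx']).astype(np.float32),(k['fy']*Q[...,1]/Q[...,2]+k['cy']).astype(np.float32),cv2.INTER_LINEAR)
    for x,row in zip(X[:,0],im.astype(int)):
        s=''
        for r,g,b in row:
            s+= '.' if max(r,g,b)<45 else ('c' if r>120 else 'b') if r>2*b else 'w' if min(r,g,b)>130 else '+'
        print('%4.0f'%x,s)
E
python3 -c "
from h import *
print('y -100..-370');amap('e1',(380,600),(-370,-100),89.)
print('w11');C=load('w11')[1];amap('w11',(420,580),(-370,-100),89.)
"
```

```text
y -100..-370
 600 ........+wwww+ww+++++++++++++++ww+wwwwwwwwwwwwwwwwwww+wwwwwwww+++++++++ww.........+++++...
 594 +........wwwww+ww+++++++++++++wwww+wwwwwwwwwwwwww+wwww+wwwwww+++++++++www........++++....b
 588 +++.....+wwwwww+wwww+++++++++wwwwww+wwwwwwwwwwwwwwwwwww+wwwww+++++w++wwww......+++++.....b
 582 ++++.....wwwwwwwww+wwwww++wwwwwwwwwwww+wwwww++wwwwwwwwwwww+wwwwww+wwwwwww.....+++++.+++bbc
 576 w++++...+wwwwwwwwwwwwwwwwwwwwwwwwwwwwwwwwwwwwwwwwwwwwwwwwwwwwwwwwwwwwwwww....+++++++++++cc
 570 ww++++..+wwwwwwwwwwwwwwwwwwwwwwwwwwwwwwwwwwwwwwwwwwwwwwwwwwwwwwwwwwwwwwww...++++www++++bbc
 564 wwwwwwwwwwwwwwwwwwww++w++++w+++++++++++++++++++++++++++++++++++++++++++wwww++www+wwww++bbb
 558 wwwwwwwwwwwwww+w+ww++++++++w+wwwwww+w+++++++++++++++wwwwwwwwwwwww++++++++++wwwwwwwwwwww+++
 552 +++++++++++++++++++++++++++++++++++++++++++++++++++++++++++++++++++++++++++++wwwwwwwwwwwww
 546 +++++++++++++++++++++++++++++++++++++++++++++++++++++++++wwwwwwwwwwwwwwww++++wwwwwwwwwwwww
 540 .....................................................+wwwwwwwwwwwwwwwwwwwwwwwwww++wwwwwwww
 534 ...................+wwwwww
[... 4360 characters left out ...]
wwwwwwwwwwwwwwwwwwwwwwwwwwww
 460 .................++....bbbbb....................+wwwwwwwwwwwwwwwwwwwwwwwwwwwwwwwwwwwwwwwww
 454 .......................bbbbbb.....................wwwwwwwwwwwwwwww++++wwwwwwwwwwwwwwwwwwww
 448 ++++++++++++++++++++++++bbbbbb+++++++++++++++++++++++wwwwwwwwww+...+++++++...++wwwwwwwwwww
 442 ++++++++++++++++++++++++++cccb+++++++++++++++++++++++++++++wwwww......++++++......wwwwwwww
 436 wwwwwwwwwwwwwwwwwwwwwwwwwwwccc+wwwwwwwwwwwwwwwwwwwwwwwwww......w+........+++++++.....wwwww
 430 wwwwwwwwwwwwwwwwwwwwwwwwwwwwwwwwwwwwwwwwwwwwwwwwwwwwwwww+.....+ww+.........+++++++......++
 424 wwwwwwwwwwwwwwwwwwwwwwwwwwwwwwwwwwwwwwwwwwwwwwwwwwwwwwww+.....+ww++...........+++++++.....
```

```bash
python3 -c "
from h import *
f,C=load('e1')
hsv=cv2.cvtColor(f,cv2.COLOR_RGB2HSV)
m=((hsv[...,0]<12)&(hsv[...,1]>150)&(hsv[...,2]>25)&(hsv[...,2]<110)).astype(np.uint8)
n,l,st,ce=cv2.connectedComponentsWithStats(cv2.morphologyEx(m,cv2.MORPH_OPEN,np.ones((5,5))))
i=1+np.argmax(st[1:,4]);ys,xs=np.where(l==i);P=np.array([onplane(q,134,C)[:2] for q in zip(xs,ys)])
c=P.mean(0);w,v=np.linalg.eigh(np.cov((P-c).T));a=v[:,1];s=(P-c)@a;print(c,'yaw',np.arctan(a[1]/a[0]),'len',np.ptp(s),'mid',c+a*(s.max()+s.min())/2,len(P))
# pan lid circle fit
g=f.min(2)
k,R,t=C
X,Y=np.meshgrid(np.arange(560,430,-.5),np.arange(-220,-370,-.5),indexing='ij');Q=np.stack([X,Y,np.full_like(X,86.)],-1)@R.T+t
im=cv2.remap(g,(k['fx']*Q[...,0]/Q[...,2]+k['cx']).astype(np.float32),(k['fy']*Q[...,1]/Q[...,2]+k['cy']).astype(np.float32),cv2.INTER_LINEAR)
h=cv2.HoughCircles(cv2.GaussianBlur(im,(5,5),0),cv2.HOUGH_GRADIENT_ALT,1,40,param1=150,param2=.5,minRadius=100,maxRadius=130)
if h is not None: print([(560-c[1]/2,-220-c[0]/2,c[2]/2) for c in h[0]])
pts=[]
for r in range(0,im.shape[0],4):
  w=np.where(im[r,:140]>130)[0]
  if len(w): pts.append((560-r/2,-220-w[0]/2))
pts=np.array([p for p in pts if 470<p[0]<538 and p[1]<-225]);A=np.c_[2*pts,np.ones(len(pts))];s=np.linalg.lstsq(A,(pts**2).sum(1),rcond=None)[0];print(s[:2],np.sqrt(s[2]+s[0]**2+s[1]**2))
move((0,0,0))
"
```

```text
[ 465.85342195 -195.95805285] yaw 0.238792419754123 len 77.05049984480127 mid [ 469.40853717 -195.09260562] 903
[(np.float32(494.5), np.float32(-295.0), np.float32(59.11421))]
[ 500.33475345 -271.80409947] 37.21231227624705
pos [ 482.1 -220.8  203.9] head 1.57 -> [[0.4822, 0.2204, 0.2041]] t 55.2333 w 85.5 j7 1.76 F [-0.6 -0.1  0.3]
```

```bash
python3 -m pendant '{"dp":[[0.013,0.0257,0],[0.013,0.0257,0.02],[0.013,0.0257,0.05],[0.013,0.0257,0.07],[0.013,0.0257,0.07]],"rot":[[0,0,-0.12],[0,0,-0.24],[0,0,-0.24],[0,0,-0.24],[0,0,-0.24]],"jaw":[1,1,1,1,1]}'|grep -E "pos|ft"
python3 -m pendant '{"dp":[[0,0,0],[0,0,0],[0,0,0],[0,0,0],[0,0,0]],"rot":[[0,0,0],[0,0,0],[0,0,0],[0,0,0],[0,0,0]],"jaw":[1,1,1,1,1]}'|grep -E "pos|ft"
python3 -c "
from h import *
f,C=snap('wrist','e2');state(C,f)
move((469.4,-195.1,79),1.811)"
```

```text
position: [466.1, -194.4, 130.3]
ft_force: [-1.6, 0.4, -0.1]
position: [469.2, -195.4, 135.2]
ft_force: [-0.5, 1.1, -0.1]
kettle_center [([456.0, -197.0, 90.0], 0.64)]
pan_center [([479.0, -289.0, 81.0], 0.77), ([528.0, -140.0, 31.0], 0.22)]
bar? [256. 224.] [113.  20.] [ 468.075 -193.5  ]
pos [ 468.8 -195.3  134.6] head 1.81 -> [[-0.0007, 0.0001, 0.0556], [-0.0, 0.0, 0.0], np.float64(-0.001)] t 56.2167 w 85.3 j7 1.94 F [ 0.3  1.2 -0.4]
```

```bash
python3 -m pendant '{"dp":[[0,0,0.01],[0,0,0.03],[0,0,0.045],[0,0,0.0555],[0,0,0.0555]],"rot":[[0,0,0],[0,0,0],[0,0,0],[0,0,0],[0,0,0]],"jaw":[1,1,1,1,1]}'|grep -E "pos|ft"
python3 -m pendant '{"dp":[[0,0,0],[0,0,0],[0,0,0],[0,0,0],[0,0,0]],"rot":[[0,0,0],[0,0,0],[0,0,0],[0,0,0],[0,0,0]],"jaw":[0.6,0.3,0,0,0]}' 30 |grep -E "pos|ft|wid|gra"
python3 -m pendant '{"dp":[[0,0,0],[0,0,0],[0,0,0],[0,0,0],[0,0,0]],"rot":[[0,0,0],[0,0,0],[0,0,0],[0,0,0],[0,0,0]],"jaw":[0,0,0,0,0]}' |grep -E "pos|ft|wid|gra"
python3 -c "
from h import *
move((501,-158.6,79),1.811)"
```

```text
position: [466.8, -194.6, 76.1]
ft_force: [-1.2, -0.7, 0.1]
position: [468.9, -195.4, 79.3]
ft_force: [0.4, -0.6, 0.2]
width: 25.7
grasp_force: 0.0
position: [468.8, -194.5, 78.9]
ft_force: [-1.7, 5.2, 4.9]
width: 13.7
grasp_force: 33.1
pos [ 468.8 -194.5   78.9] head 1.811 -> [[-0.0398, 0.0273, -0.0], [0.0, 0.0, -0.0], np.float64(-0.0)] t 57.4667 w 13.7 j7 1.89 F [-1.7  5.2  4.9]
```

```bash
python3 -m pendant '{"dp":[[-0.008,0.006,0],[-0.016,0.012,0],[-0.024,0.018,0],[-0.032,0.023,0],[-0.04,0.028,0]],"rot":[[0,0,0],[0,0,0],[0,0,0],[0,0,0],[0,0,0]],"jaw":[0,0,0,0,0]}'|grep -E "pos|ft|wid"
python3 -m pendant '{"dp":[[0,0,0],[0,0,0],[0,0,0],[0,0,0],[0,0,0]],"rot":[[0,0,0],[0,0,0],[0,0,0],[0,0,0],[0,0,0]],"jaw":[0,0,0,0,0]}'|grep -E "pos|ft|wid"
python3 -m pendant '{"dp":[[0,0,0],[0,0,0],[0,0,0],[0,0,0],[0,0,0]],"rot":[[0,0,0],[0,0,0],[0,0,0],[0,0,0],[0,0,0]],"jaw":[1,1,1,1,1]}'|grep -E "pos|ft|wid"
python3 -m pendant '{"dp":[[0,0,0],[0,0,0],[0,0,-0.01],[0,0,-0.04],[0,0,-0.08]],"rot":[[0,0,0],[0,0,0],[0,0,0],[0,0,0],[0,0,0]],"jaw":[1,1,1,1,1]}'|grep -E "pos|ft|wid"
python3 -c "
from h import *
move((482,-220.8,204),np.pi/2)"
```

```text
position: [501.4, -157.8, 78.5]
ft_force: [-1.7, -1.5, 0.9]
width: 13.7
position: [500.7, -158.7, 78.7]
ft_force: [0.6, 1.0, 0.7]
width: 13.5
position: [500.6, -158.8, 78.7]
ft_force: [0.7, -0.4, 0.4]
width: 72.9
position: [498.7, -158.0, 157.7]
ft_force: [1.5, -0.7, 0.2]
width: 85.5
pos [ 498.7 -158.   157.7] head 1.811 -> [[0.0313, -0.0569, -0.0464], [0.004, -0.004, -0.0], np.float64(0.24)] t 59.1333 w 85.5 j7 1.84 F [ 1.5 -0.7  0.2]
```

```bash
python3 -m pendant '{"dp":[[0.01,-0.01,-0.03],[0.02,-0.03,-0.045],[0.031,-0.057,-0.045],[0.031,-0.057,-0.045],[0.031,-0.057,-0.045]],"rot":[[0,0,0.1],[0,0,0.2],[0,0,0.24],[0,0,0.24],[0,0,0.24]],"jaw":[1,1,1,1,1]}'|grep -E "pos|ft"
python3 -m pendant '{"dp":[[0,0,0],[0,0,0],[0,0,0],[0,0,0],[0,0,0]],"rot":[[0,0,0],[0,0,0],[0,0,0],[0,0,0],[0,0,0]],"jaw":[1,1,1,1,1]}'|grep -E "pos|ft"
cat > chk.py <<'E'
from h import *
import sys
n=sys.argv[1]
f,C=snap('wrist',n);k,R,t=C
hsv=cv2.cvtColor(f,cv2.COLOR_RGB2HSV)
m=((hsv[...,0]<12)&(hsv[...,1]>150)&(hsv[...,2]>25)&(hsv[...,2]<110)).astype(np.uint8)
nn,l,st,ce=cv2.connectedComponentsWithStats(cv2.morphologyEx(m,cv2.MORPH_OPEN,np.ones((5,5))))
i=1+np.argmax(st[1:,4]);ys,xs=np.where(l==i);P=np.array([onplane(q,134,C)[:2] for q in zip(xs,ys)])
c=P.mean(0);w,v=np.linalg.eigh(np.cov((P-c).T));a=v[:,1];s=(P-c)@a;print('kettle yaw',np.arctan(a[1]/a[0]).round(2),'len',np.ptp(s).round(),'mid',(c+a*(s.max()+s.min())/2).round(1))
X,Y=np.meshgrid(np.arange(570,420,-.5),np.arange(-220,-370,-.5),indexing='ij');Q=np.stack([X,Y,np.full_like(X,86.)],-1)@R.T+t
im=cv2.remap(f.min(2),(k['fx']*Q[...,0]/Q[...,2]+k['cx']).astype(np.float32),(k['fy']*Q[...,1]/Q[...,2]+k['cy']).astype(np.float32),cv2.INTER_LINEAR)
h=cv2.HoughCircles(cv2.GaussianBlur(im,(5,5),0),cv2.HOUGH_GRADIENT_ALT,1,10,param1=150,param2=.4,minRadius=100,maxRadius=130)
if h is not None: print('pan',[(570-c[1]/2,-220-c[0]/2,c[2]/2) for c in h[0].astype(float)])
for z in (105,110): print('knob',z,cap(n,(500,-290),z))
move((494.5,-295,63),np.pi/2)
E
python3 chk.py e3
```

```text
position: [483.6, -223.3, 204.3]
ft_force: [-0.2, 1.0, -0.1]
position: [484.3, -220.6, 203.6]
ft_force: [-1.0, -0.4, -0.9]
kettle yaw 0.23 len 77.0 mid [ 501.9 -160.6]
pan [(np.float64(495.0), np.float64(-293.5), np.float64(57.29875946044922)), (np.float64(502.0), np.float64(-310.0), np.float64(59.03617477416992))]
knob 105 [np.float64(498.5), np.float64(-296.4), np.float64(38.5), np.float64(36.0), np.float64(1036.5)]
knob 110 [np.float64(496.7), np.float64(-295.0), np.float64(37.5), np.float64(35.5), np.float64(998.5)]
pos [ 484.3 -220.8  203.6] head 1.571 -> [[-0.0102, -0.0743, 0.1406], [0.0, -0.0, -0.0], np.float64(0.0)] t 60.0167 w 85.1 j7 1.76 F [ 0.4  0.8 -0.1]
```

```bash
python3 -m pendant '{"dp":[[-0.011,-0.035,0],[-0.011,-0.074,0],[-0.011,-0.074,0.03],[-0.011,-0.074,0.06],[-0.011,-0.074,0.08]],"rot":[[0,0,0],[0,0,0],[0,0,0],[0,0,0],[0,0,0]],"jaw":[1,1,1,1,1]}'|grep -E "pos|ft"
python3 -m pendant '{"dp":[[0,0,0.01],[0,0,0.03],[0,0,0.045],[0,0,0.056],[0,0,0.06]],"rot":[[0,0,0],[0,0,0],[0,0,0],[0,0,0],[0,0,0]],"jaw":[1,1,1,1,1]}'|grep -E "pos|ft"
python3 -m pendant '{"dp":[[0,0,0],[0,0,0],[0,0,0],[0,0,0],[0,0,0]],"rot":[[0,0,0],[0,0,0],[0,0,0],[0,0,0],[0,0,0]],"jaw":[0.6,0.3,0,0,0]}' 30 |grep -E "pos|ft|wid|gra"
python3 -m pendant '{"dp":[[0,0,0],[0,0,0],[0,0,0],[0,0,0],[0,0,0]],"rot":[[0,0,0],[0,0,0],[0,0,0],[0,0,0],[0,0,0]],"jaw":[0,0,0,0,0]}' |grep -E "pos|ft|wid|gra"
python3 -c "
from h import *
move((501.3,-288.6,63),np.pi/2)"
```

```text
position: [494.1, -295.5, 120.9]
ft_force: [0.4, -0.0, 0.0]
position: [494.6, -294.9, 62.5]
ft_force: [-0.6, 0.3, 0.5]
position: [495.8, -295.0, 64.7]
ft_force: [-0.2, 1.5, 2.2]
width: 30.4
grasp_force: 31.0
position: [495.8, -295.0, 64.6]
ft_force: [-1.7, 3.4, 5.8]
width: 31.3
grasp_force: 31.3
pos [ 495.8 -295.    64.6] head 1.571 -> [[-0.0055, 0.0064, 0.0016], [-0.0, 0.001, 0.0], np.float64(-0.0)] t 61.6833 w 31.3 j7 1.76 F [-1.7  3.4  5.8]
```

```bash
python3 -m pendant '{"dp":[[-0.002,0.002,0],[-0.004,0.004,0],[-0.006,0.0065,0],[-0.006,0.0065,0],[-0.006,0.0065,0]],"rot":[[0,0,0],[0,0,0],[0,0,0],[0,0,0],[0,0,0]],"jaw":[0,0,0,0,0]}'|grep -E "pos|ft|wid"
python3 -m pendant '{"dp":[[0,0,0],[0,0,0],[0,0,0],[0,0,0],[0,0,0]],"rot":[[0,0,0],[0,0,0],[0,0,0],[0,0,0],[0,0,0]],"jaw":[1,1,1,1,1]}'|grep -E "pos|ft|wid"
python3 -m pendant '{"dp":[[0,0,0],[0,0,0],[0,0,-0.01],[0,0,-0.04],[0,0,-0.08]],"rot":[[0,0,0],[0,0,0],[0,0,0],[0,0,0],[0,0,0]],"jaw":[1,1,1,1,1]}'|grep -E "pos|ft|wid"
python3 -m pendant '{"dp":[[0.01,0.035,-0.03],[0.02,0.067,-0.06],[0.02,0.067,-0.08],[0.02,0.067,-0.08],[0.02,0.067,-0.08]],"rot":[[0,0,0],[0,0,0],[0,0,0],[0,0,0],[0,0,0]],"jaw":[1,1,1,1,1]}'|grep -E "pos|ft|wid"
python3 -m pendant '{"dp":[[0,0,0],[0,0,0],[0,0,0],[0,0,0],[0,0,0]],"rot":[[0,0,0],[0,0,0],[0,0,0],[0,0,0],[0,0,0]],"jaw":[1,1,1,1,1]}'|grep -E "pos|ft|wid"
python3 chk.py e4; python3 -c "
from h import *
for x,y in((625.6,-290.9),(626,-159)): print(cap('e4',(x,y),126))"
```

```text
position: [501.7, -289.5, 64.4]
ft_force: [0.3, -0.9, 6.2]
width: 31.0
position: [501.0, -288.5, 63.4]
ft_force: [0.2, -0.5, -0.3]
width: 85.5
position: [499.1, -287.9, 142.4]
ft_force: [1.2, 0.1, 0.5]
width: 85.4
position: [482.2, -221.4, 226.3]
ft_force: [-0.0, 0.3, -0.4]
width: 85.3
position: [480.9, -221.9, 223.0]
ft_force: [0.1, -0.5, -0.0]
width: 85.9
kettle yaw 0.23 len 77.0 mid [ 501.9 -160.6]
pan [(np.float64(503.5), np.float64(-288.0), np.float64(58.84232711791992))]
knob 105 [np.float64(504.4), np.float64(-291.0), np.float64(38.0), np.float64(35.0), np.float64(1009.8)]
knob 110 [np.float64(502.6), np.float64(-289.9), np.float64(37.5), np.float64(34.5), np.float64(977.2)]
pos [ 481.  -221.8  223.1] head 1.57 -> [[-0.0137, -0.0734, 0.16], [0.001, -0.001, -0.0], np.float64(-0.001)] t 63.8167 w 85.0 j7 1.77 F [0.  0.4 0.3]
[np.float64(627.3), np.float64(-291.5), np.float64(55.5), np.float64(47.5), np.float64(2080.0)]
[np.float64(626.6), np.float64(-158.7), np.float64(57.0), np.float64(47.5), np.float64(2109.5)]
```

```bash
python3 -c "
from plant import manip
print(manip.sign_off())"
```

```text
the job is handed in; nothing more can be done
None
```

The job is handed in at about 64 s of the 210 s, with no verdict returned. By my last measurements, the saucepan is about 2 mm from the middle of its rest mark, the kettle about 2 mm from the heating mark (a mid-run knock moved both; I slid them back) and the dial is at its clockwise stop, while the three jars found stand within about 2 mm of places 0, 2 and 4, with place 0 not re-measured after placing.

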